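# Load the kit drum, close it and cam-lock it

## Task

Load the kit into the round dispenser drum: turn its cover by the bar knob so that the opening stands over a compartment and drop the loose parts in, every clamp hub (round with a side lug) into the compartment with the round lug on the rim and every square spacer into the one with the square lug; the number of parts varies. When all are in, turn the cover until its opening lies fully over the blank quarter, the one with the wide flat lug, and only then lock it: turn the cam by its handle until its high point bears squarely on the sprung bolt and leave it there. Leave the carton, the tape roll and the jar alone.

Things in the scene. Friction and masses are not known exactly. Their poses are not given: they have to be found in the camera images.
- drum: Black round drum fixed on a 15 mm plywood board (250 x 390). Outer radius 100, wall 5, height 59; origin: centre of its underside, 15 mm above the bench, on the cover's vertical axis. Four quarters parted by 4 mm walls along its own x and y axes. Compartment floors 5, cover's underside 55, cover's top 59 mm above the origin; solid core of radius 20 in the middle. Yaw differs each time.
- round_well (a point): Middle of the compartment with the round lug (drum x>0, y>0), 62 mm from the drum's axis, at the height of the cover's top. The lug, 22 mm across, stands outside the rim and ends 4 mm below it. The compartment is 50 mm deep, so two parts may even lie on each other.
- square_well (a point): The same for the compartment with the square lug, 22 x 22 mm (drum x<0, y>0).
- blank_quarter (a point): The same for the blank quarter (drum x<0, y<0), filled solid to just under the cover, with the wide flat lug, 60 x 14 mm. The fourth quarter (x>0, y<0) has no lug: a spare compartment that stays empty.
- cover (a joint): Angle of the aluminium cover (disc of radius 94, 4 mm thick, in the drum's mouth): direction of the middle of its opening, counter-clockwise from above, from the drum's own +x axis. So pi/4 = over the round-lug compartment, 3 pi/4 = square-lug, -3 pi/4 = blank quarter. Turns endlessly both ways (may read past pi); friction 0.1 N m.
- cover_opening (a point): Middle of the cover's opening, at its top face, 62 mm from the axis. The opening is a 66 degree wedge-shaped notch from the hub (radius 20) out to the rim, so it is fully over a 90 degree quarter when within about 12 degrees of its middle.
- cover_grip (a point): Point to grip the cover's bar knob: on the axis, 29 mm above the cover's top. The bar is 64 long, 14 wide, from 6 to 34 mm above the cover's top, and runs lengthwise towards the opening; point x axis points to the opening. A hub 6 mm high and of radius 20 lies under it.
- lock: Grey pedestal of the cam lock on the same board, 62 x 100 mm and 59 high; origin 15 mm above the bench under the cam's axis; its -y axis points to the drum's axis, 190 mm away.
- cam (a joint): Angle of the steel lobe cam about its vertical axis, counter-clockwise from above: 0 (or whole turns) = its high point points squarely at the bolt and the drum. Turns endlessly; friction 0.13 N m, it stays where left, also against the bolt's spring. It meets the bolt within about 55 degrees of 0.
- cam_grip (a point): Point to grip the cam's bar handle: on the cam's axis, 98 mm above the lock's origin (113 mm above the bench). The bar is 14 wide, from 79 to 107 mm above the lock's origin; it reaches 16 mm from the axis towards the lobe's high point (point -y axis) and 36 mm the other way. Cam and bolt end 73 mm above the lock's origin.
- cam_nose (a point): High point of the cam, 34 mm from its axis (the round part of the cam has radius 18), 67 mm above the lock's origin.
- bolt (a joint): Travel of the sprung brass bolt towards the drum: 0 = sprung back; 0.011 m = pushed fully out by the cam's high point, its tip over the cover's edge (4 mm above it). The spring pushes back with 2 to 6 N. The high point is squarely on it when the travel is over 0.0098 m (cam within about 15 degrees of 0).
- bolt_tip (a point): Free end of the bolt, 16 mm wide, 10 high, 68 mm above the lock's origin.
- hub1: Clamp hub, 80 g: cylinder 26 mm across, 24 high, with a lug 12 wide that reaches to 19 mm from its axis along its own +x. Bare steel, a dark bore shows on its top. Origin: centre of the underside, z up when it stands. Stands on the bench to the robot's left; may be absent.
- hub2: Clamp hub, 80 g: cylinder 26 mm across, 24 high, with a lug 12 wide that reaches to 19 mm from its axis along its own +x. Bare steel, a dark bore shows on its top. Origin: centre of the underside, z up when it stands. Stands on the bench to the robot's left; may be absent.
- block1: Square spacer, 80 g: 26 x 26 mm, 24 high. Bare steel, a dark bore shows on its top. Origin: centre of the underside, z up when it stands. Stands on the bench to the robot's left; may be absent.
- block2: Square spacer, 80 g: 26 x 26 mm, 24 high. Bare steel, a dark bore shows on its top. Origin: centre of the underside, z up when it stands. Stands on the bench to the robot's left; may be absent.
- carton: Bystander: cardboard carton 100 x 80 mm, 55 high, beyond the parts. Do not move.
- tape: Bystander: roll of tape 100 mm across, 48 high, near the robot on its right. Do not move.
- flask: Bystander: white jar 56 mm across, 120 high, right of the board. Do not move.
Mind the look-alikes: they are no part of the job. What is shaped like the hub1 but yellow is not meant.

How it is judged:
By the outcome, as a careful person would: the job done as asked, in the order asked, and still so for the second after the job is handed in, with the robot touching nothing.
Of hub1, hub2, block1, block2 only 3 to 4 are there at a start; the rules pass over those that are not, and their reading is None.
At some moment in a run one of hub1, hub2, block1, block2 may be knocked a few centimetres aside while the robot is not near it.
Once in a run the grip may slacken for a moment while it holds something.
It also fails if it takes over 210 s, if anything falls off the work surface, if the arm or the gripper's body presses on something with over 40 N, if the wrist force passes 120 N, or if a joint passes its speed limit or range.

## Robot

A 7-joint arm with a two-finger parallel gripper is mounted at the origin on the work surface. World frame = base frame: x ahead of the robot, y to its left, z up, the work surface at z = 0. Lengths are in m, angles in rad, forces in N, time in s.
With the tool pointing down it reaches from about 0.4 to 0.85 m from the base axis. Payload 4.4 kg.
Tool frame: the origin (TCP) lies at the very end of the fingers, on their centre line; the grasp point (between the pads) lies 19 mm behind it (pinch_z is the distance from the TCP to the grasp point, in m); z points along the fingers, y is the line along which they close (so a half turn about z gives the same grasp; the last joint's range is limited). The gripper opens to 94 mm and grips with 3 to 60 N. Pads are 16 mm wide; open, the fingers measure 119 mm over their backs; the gripper's body (75 mm by 177 mm) begins 78 mm behind the grasp point.
Start: joints at [-1.38, 0.628, 0.038, 1.517, -0.027, 0.996, -0.02], TCP at [0.165, 0.629, 0.177] pointing down, gripper open.
Joint ranges: [-3.06, 3.06], [-0.37, 2.12], [-1.25, 1.32], [0.18, 2.47], [-1.1, 4.24], [0.23, 1.98], [-2.94, 2.94]. Speed limits (rad/s): [2.57, 2.57, 3.14, 3.14, 3.14, 3.14, 3.14].

## Interface

Orientations are given as [roll, pitch, yaw] about the fixed x, y, z axes, in that order (R = Rz(yaw) Ry(pitch) Rx(roll)).
In Python, from rig import * gives the robot as it stands. The module is installed in compiled form; this text tells all that it offers.
- The arm moves only by the tool carry_out, never from a script. Its argument "targets" is one flat list of numbers, 4 for each row, row after row: the shift along the tool's x, y, z in mm, then the turn about the tool's z in degrees. In form: [tx, ty, tz, spin, tx, ty, tz, spin, ...]. A call has 1 to 8 rows; each row shifts and turns the commanded pose from where the row before left it, along the tool's axes as they then stand; what a row does not reach is not made up. A row lasts 1/10 s, in which the tool goes at most 50 mm and 8.59 degrees, less where a joint would pass 70% of its speed; a pose out of reach is approached as far as the arm can. A call is refused whole if a number of a shift passes 50 or a number of a turn 8.59, either way. A call with a gripper value outside its range is refused whole. "jaw" is the opening in per cent of the stroke, from 0 (shut) to 100 (fully open), set as the call begins (left out, the last holds). The fingers move at their own pace and stop on an object; "force" is the grip in N (left out, the last holds). Time passes only in rows, so rows that do not move let the fingers close. It gives the time, the measured TCP pose, the force, the opening and the grip force at its end, in the units of the state.
- observe(): the state, without advancing time (a new reading comes with each control period).
- snapshot(name): name is "side" or "top" or "wrist"; returns a dict with "frame" (480x640x3 uint8, red, green, blue), "camera_matrix" (3x3 intrinsics, pixels), "k1" (the pictures are not rectified: a ray, as slopes to the right and down, at radius r is drawn at 1 + k1 r^2 times it, then the intrinsics apply), "rvec" (rotation vector, rad) and "tvec" (3), from world to camera coordinates, as OpenCV has them. Camera axes: x right, y down, z forward; pixel columns grow to the right and rows downward; lengths in m; the calibration is good to about 2 mm. A picture is of the moment at which its call begins. There is no depth.
- hand_in(): hands the job in; it is judged then, once.
The state is a dict: "time": time; "q": joint angles; "joint_vel": joint speeds; "tau": joint torques, N m; "eef_pos": TCP position; "tool_rot": TCP orientation; "wrist_force": force on the tool from outside, world axes, zero at the start; "torque": the same for the moment, N m; "width": opening from 0.0 (shut) to 1.0 (fully open); "finger_force": force on a finger pad.
Only numpy, scipy, OpenCV 4.12 (cv2) and the standard library are available. Lean on these libraries where they do the work, as an engineer would, in place of code of your own. Each camera call takes 0.05 s, during which the arm holds its last target. There are 200 camera calls.

## Working session

There is one attempt and no reset: what is moved stays moved. The work goes in short steps, Python scripts to look and compute and a tool call to move; the robot and the scene stay as the last step left them, time stands still between calls to the robot, and variables do not carry over. Pictures are saved under pics/ and viewed, at most 14 in all, crops included, and the job is handed in when it is done.

Besides the shell and the picture viewer there is one more tool, called after "Emit:" by a JSON object that holds its "fn" and its "kwargs", one argument or row to a line. carry_out: Moves the arm, as the interface text tells. Its arguments: {"type":"object","properties":{"targets":{"type":"array"},"jaw":{"type":"number"},"force":{"type":"number"}},"required":["targets"]}

```bash
mkdir -p pics
cat > h.py <<'E'
from rig import *
import numpy as np, cv2
def ray(s,u,v):
    K=s["camera_matrix"]; x=(u-K[0][2])/K[0][0]; y=(v-K[1][2])/K[1][1]
    a,b=x,y
    for _ in range(30):
        f=1+s["k1"]*(a*a+b*b); a,b=x/f,y/f
    R=cv2.Rodrigues(np.array(s["rvec"],float))[0]; t=np.array(s["tvec"],float).ravel()
    return -R.T@t, R.T@np.array([a,b,1.0])
def px2w(s,u,v,z):
    o,d=ray(s,u,v); return o+d*(z-o[2])/d[2]
def w2px(s,p):
    R=cv2.Rodrigues(np.array(s["rvec"],float))[0]; c=R@np.array(p,float)+np.array(s["tvec"],float).ravel()
    a,b=c[:2]/c[2]; f=1+s["k1"]*(a*a+b*b); K=s["camera_matrix"]
    return K[0][0]*a*f+K[0][2],K[1][1]*b*f+K[1][2]
def snap(cam,name):
    s=snapshot(cam); np.save("last_%s.npy"%cam,s,allow_pickle=True)
    cv2.imwrite("pics/%s.png"%name,s["frame"][:,:,::-1]); return s
def last(cam): return np.load("last_%s.npy"%cam,allow_pickle=True).item()
E
python3 - <<'E'
from h import *
for c in ("top","wrist"): 
    s=snap(c,c+"0"); print(c,ray(s,320,240))
o=observe(); print(o)
E
```

```text
top (array([ 0.31113933, -0.00897792,  1.25882491]), array([ 0.18505723,  0.0195378 , -0.98270698]))
wrist (array([0.09705073, 0.64614453, 0.38426573]), array([ 0.22106215, -0.06366366, -0.97330589]))
{'time': 0.1, 'q': array([-1.3797793 ,  0.62924802,  0.03844183,  1.51823155, -0.02696909,
        0.99629704, -0.01997978]), 'joint_vel': array([ 4.44206972e-04, -2.01521473e-03, -1.51667783e-04, -3.10154068e-03,
        3.49647695e-04, -9.50753510e-05, -8.72628078e-04]), 'tau': array([ 2.76612911e-03, -5.50801742e+01,  1.14754323e+00, -1.87123525e+01,
       -5.21102571e-02,  1.92357239e-02,  4.60455908e-05]), 'eef_pos': array([0.1649211 , 0.62807976, 0.17626137]), 'tool_rot': array([-3.13992705e+00,  3.97533011e-05,  2.88481589e+00]), 'wrist_force': array([ 0.56643837, -0.77545065,  0.17319971]), 'torque': array([-0.0016659 , -0.02394451, -0.00374155]), 'finger_force': 0.0, 'width': 0.9967817423665024}
```

View top.

View pics/top0.png

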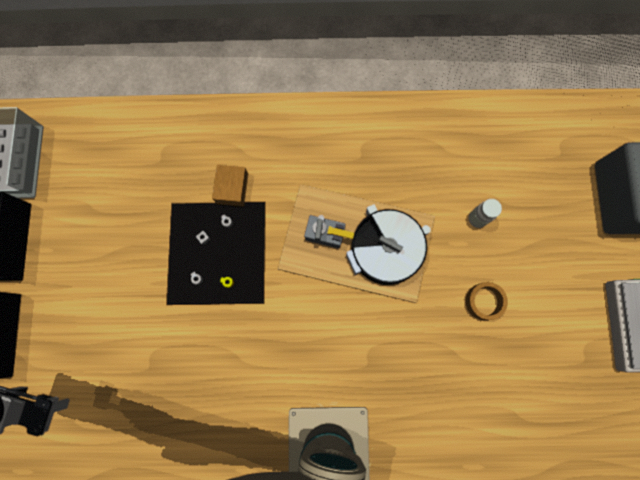

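View pics/wrist0.png

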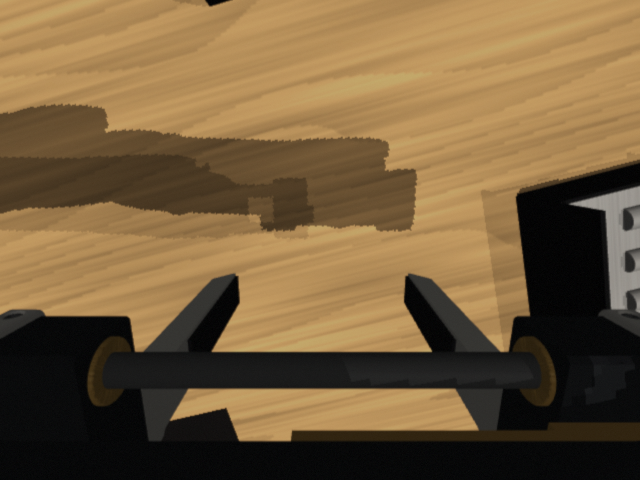

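Run:
```python
from h import *
s=last("top"); f=s["frame"][:,:,::-1]
a=cv2.resize(f[165:315,160:270],None,fx=4,fy=4,interpolation=cv2.INTER_CUBIC)
b=cv2.resize(f[180:305,275:445],None,fx=4,fy=4,interpolation=cv2.INTER_CUBIC)
c=np.zeros((600,800,3),np.uint8); c[:600,:280]=a[:600,60:340]; 
c[:500,280:800]=b[:500,80:600]; cv2.imwrite("pics/z0.png",c)
for n,u,v,z in [("hubA",225.5,221,.024),("hubB",195.5,278,.024),("blk",202.5,237,.024),("yel",227,282,.024),("knob",391,244,.093+.015),("discctr",390,246,.074),("camgrip",320,231,.122),("flask",490,207,.12),("tape",487,301,.048),("carton",231,180,.055)]:
    p=px2w(s,u,v,z); print(n,p.round(3),np.hypot(*p[:2]).round(3))
```

```text
hubA [0.602 0.278 0.024] 0.663
hubB [0.444 0.355 0.024] 0.569
blk [0.557 0.34  0.024] 0.653
yel [0.432 0.269 0.024] 0.509
knob [ 0.514 -0.168  0.108] 0.541
discctr [ 0.515 -0.169  0.074] 0.542
camgrip [0.548 0.013 0.122] 0.549
flask [ 0.605 -0.425  0.12 ] 0.739
tape [ 0.368 -0.423  0.048] 0.561
carton [0.71  0.258 0.055] 0.756
```

View pics/z0.png

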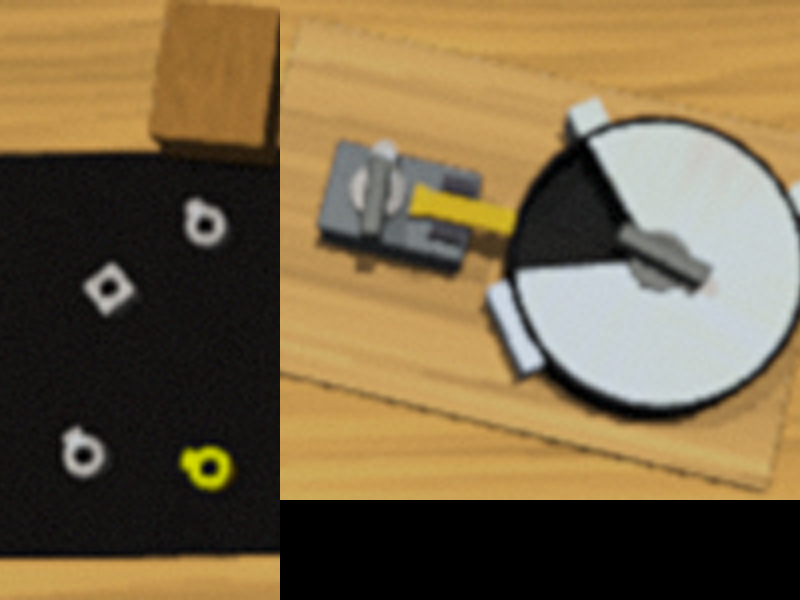

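```bash
cat >> h.py <<'E'
def plan(x,y,z,yawdeg,first=None):
    """rows (rounded) from the measured pose: in-plane shift, down shift, spin needed"""
    o=observe(); p=o["eef_pos"]; yw=o["tool_rot"][2]
    d=np.array([x,y])-p[:2]; ex=np.array([np.cos(yw),np.sin(yw)]); ey=np.array([np.sin(yw),-np.cos(yw)])
    s=(-(yawdeg-np.degrees(yw))+180)%360-180
    print("t%.1f tcp"%o["time"],(p*1000).round(1),"yaw %.1f"%np.degrees(yw),"w %.3f"%o["width"],"rot",o["tool_rot"][:2].round(3),"q7 %.2f"%o["q"][6])
    print("  shift tx %.1f ty %.1f tz %.1f (mm) spin %.1f (alt %.1f)"%(d@ex*1000,d@ey*1000,(p[2]-z)*1000,s,(s%180) if s<0 else s%180-180))
E
python3 - <<'E'
from h import *
s=last("top")
P=lambda u,v,z: px2w(s,u,v,z)[:2]
c=P(390,246,.074)
# fit ellipse/circle to rim: black outline bright disc
ang=lambda p,q: np.degrees(np.arctan2(*(p-q)[::-1])).round(1)
for n,u,v in [("sq",372,209.5),("flat",354.2,262.5),("round",426.5,229.5)]:
    p=P(u,v,.07); print(n,p.round(3),np.linalg.norm(p-c).round(3),ang(p,c))
cv=lambda x,y:((x-200)/4+275,y/4+180)
for n,x,y,z in [("open e1",590,145,.074),("open e2",515,268,.074),("knobA",625,237,.108),("knobB",703,277,.108),("camctr handle top far",372,235,.122),("handle near",380,158,.122),("nose",387,148,.085),("ped cornerTL",338,142,.074),("ped BL",320,232,.074),("boltTip",515,215,.088),("boltbase",415,200,.088)]:
    p=P(*cv(x,y),z); print(n,p.round(3),np.linalg.norm(p-c).round(3),ang(p,c))
f=s["frame"]; m=((f.min(2)>150)*255).astype(np.uint8); m[:, :345]=0;m[:,445:]=0;m[:200]=0;m[300:]=0
k=cv2.findContours(m,0,1)[0]; k=max(k,key=cv2.contourArea); h=cv2.convexHull(k)
w=np.array([P(u,v,.074) for u,v in h[:,0]]); (cx,cy),r=cv2.minEnclosingCircle((w*1000).astype(np.float32)); print(cx,cy,r)
plan(.5,.31,.25,90)
E
```

```text
sq [ 0.616 -0.126] 0.11 23.4
flat [ 0.473 -0.074] 0.104 113.6
round [ 0.559 -0.269] 0.109 -66.3
open e1 [ 0.596 -0.126] 0.092 28.1
open e2 [ 0.514 -0.074] 0.095 90.7
knobA [ 0.527 -0.143] 0.029 65.4
knobB [ 0.5   -0.192] 0.027 -123.2
camctr handle top far [0.529 0.019] 0.189 85.9
handle near [0.579 0.013] 0.193 70.9
nose [0.594 0.009] 0.195 66.2
ped cornerTL [0.601 0.042] 0.228 67.8
ped BL [0.54  0.054] 0.225 83.6
boltTip [ 0.547 -0.074] 0.1 71.6
boltbase [ 0.558 -0.009] 0.166 75.1
517.9508666992188 -167.3957977294922 93.42045593261719
t0.1 tcp [164.9 628.1 176.3] yaw 165.3 w 0.997 rot [-3.14  0.  ] q7 -0.02
  shift tx -404.9 ty -222.6 tz -73.7 (mm) spin 75.3 (alt -104.7)
```

Emit:
{"fn": "carry_out", "kwargs": {
  "targets": [-40, -22, -5, 0, -40, -22, -5, 0, -40, -22, -5, 0, -40, -22, -5, 0, -40, -22, -5, 0, -40, -22, -5, 0, -40, -22, -5, 0, -40, -22, -5, 0],
  "jaw": 60,
  "force": 30
}}

```text
time: 0.9
eef_pos: [0.4308, 0.3755, 0.217]
tool_rot: [-3.141, -0.0, 2.885]
wrist_force: [0.9, 1.1, -0.2]
width: 0.6
finger_force: 0.0
```

Emit:
{"fn": "carry_out", "kwargs": {
  "targets": [-40, -22, -5, 0, -40, -22, -5, 0, 0, 0, 0, 8.5, 0, 0, 0, 8.5, 0, 0, 0, 8.5, 0, 0, 0, 8.5, 0, 0, 0, 8.5, 0, 0, 0, 0]
}}

```text
time: 1.7
eef_pos: [0.4957, 0.3142, 0.2266]
tool_rot: [-3.141, 0.0, 2.143]
wrist_force: [0.3, 1.5, -0.3]
width: 0.602
finger_force: 0.0
```

Run:
```python
from h import *
s=snap("wrist","w1"); plan(.557,.34,.1,122)
for n,x,y in [("hubA",.602,.278),("hubB",.444,.355),("blk",.557,.34),("yel",.432,.269)]: print(n,np.round(w2px(s,(x,y,.024))))
```

```text
t1.8 tcp [495.7 314.2 226.7] yaw 123.0 w 0.601 rot [-3.141  0.   ] q7 0.10
  shift tx -11.7 ty 65.4 tz 126.7 (mm) spin 1.0 (alt -179.0)
hubA [375. 286.]
hubB [303. 167.]
blk [374. 228.]
yel [258. 222.]
```

View pics/w1.png

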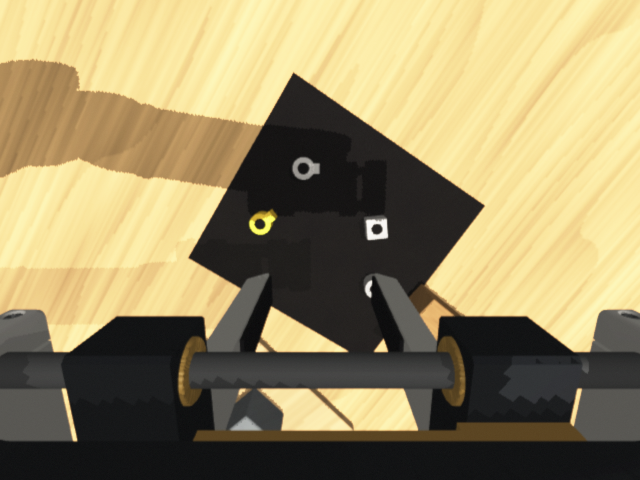

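```bash
cat >> h.py <<'E'
def parts(s,win,thr=110,z=.024):
    f=s["frame"].astype(int); u0,u1,v0,v1=win
    m=np.zeros(f.shape[:2],np.uint8); m[v0:v1,u0:u1]=((f.min(2)>thr)[v0:v1,u0:u1])*255
    for k in cv2.findContours(m,0,1)[0]:
        if cv2.contourArea(k)<60: continue
        w=np.array([px2w(s,u,v,z)[:2]*1000 for u,v in k[:,0]],np.float32)
        r=cv2.minAreaRect(w); cc,rad=cv2.minEnclosingCircle(w)
        far=w[np.argmax(np.linalg.norm(w-np.median(w,0),axis=1))]
        mu=cv2.moments(k); print("area",cv2.contourArea(k),"px",(k[:,0].mean(0)).round(),"rect",np.round(r[0],1),np.round(r[1],1),"ang %.1f"%r[2],"far-dir %.0f"%np.degrees(np.arctan2(*(far-np.array(r[0]))[::-1])))
E
python3 - <<'E'
from h import *
s=last("wrist")
parts(s,(355,400,205,250),170); parts(s,(280,330,150,190),90)
print(s["frame"][168,300:325:4].tolist(), s["frame"][226,360:392:6].tolist())
plan(.557,.34,.1,122)
E
```

```text
area 353.5 px [376. 229.] rect [560.3 341. ] [25.1 25.4] ang 38.6 far-dir -2
area 413.0 px [306. 168.] rect [447.4 355.8] [31.  25.5] ang 32.7 far-dir -131
[[22, 20, 20], [22, 21, 20], [52, 49, 49], [166, 162, 156], [161, 157, 151], [35, 32, 32], [21, 20, 19]] [[31, 30, 28], [167, 162, 156], [179, 174, 167], [39, 36, 33], [247, 245, 242], [38, 35, 34]]
t1.8 tcp [495.7 314.2 226.7] yaw 123.0 w 0.601 rot [-3.141  0.   ] q7 0.10
  shift tx -11.7 ty 65.4 tz 126.7 (mm) spin 1.0 (alt -179.0)
```

Emit:
{"fn": "carry_out", "kwargs": {
  "targets": [-41.5, -24.6, 0, 0, -41.5, -24.6, 0, 0, -41.5, -24.6, 0, 0, -41.5, -24.6, 0, 0, -41.5, -24.6, 0, 0, -41.5, -24.6, 0, 0, -41.5, -24.6, 0, 0, -41.5, -24.6, 0, 0]
}}

```text
time: 2.55
eef_pos: [0.5101, -0.0732, 0.2272]
tool_rot: [3.141, -0.0, 2.147]
wrist_force: [1.0, 0.6, 0.4]
width: 0.599
finger_force: 0.0
```

Emit:
{"fn": "carry_out", "kwargs": {
  "targets": [-41.5, -24.6, 0, 0, -41.5, -24.6, 0, 0, 0, 0, 0, 8.5, 0, 0, 0, 8.5, 0, 0, 0, 8.5, 0, 0, 0, 8.5, 0, 0, 0, 8.5, 0, 0, 0, 8.5]
}}

```text
time: 3.35
eef_pos: [0.5138, -0.1677, 0.2269]
tool_rot: [-3.141, -0.0, 1.251]
wrist_force: [-0.8, -0.3, -0.0]
width: 0.598
finger_force: 0.0
```

Emit:
{"fn": "carry_out", "kwargs": {
  "targets": [0, 0, 0, 8.5, 0, 0, 0, 2, 0, 0, 0, 0, 0, 0, 0, 0]
}}

```text
time: 3.75
eef_pos: [0.5139, -0.1677, 0.227]
tool_rot: [-3.141, -0.0, 1.073]
wrist_force: [0.0, 0.6, -0.0]
width: 0.596
finger_force: 0.0
```

Run:
```python
from h import *
s=snap("wrist","w2"); plan(.516,-.168,.084,61.5)
print(w2px(s,(.516,-.168,.108)),w2px(s,(.516,-.168,.074)))
```

```text
t3.8 tcp [ 513.9 -167.7  227. ] yaw 61.4 w 0.602 rot [-3.141 -0.   ] q7 0.10
  shift tx 0.8 ty 1.9 tz 143.0 (mm) spin -0.1 (alt 179.9)
(np.float64(322.82656273633927), np.float64(233.0456028545657)) (np.float64(322.7187339651278), np.float64(226.49110474761312))
```

View pics/w2.png

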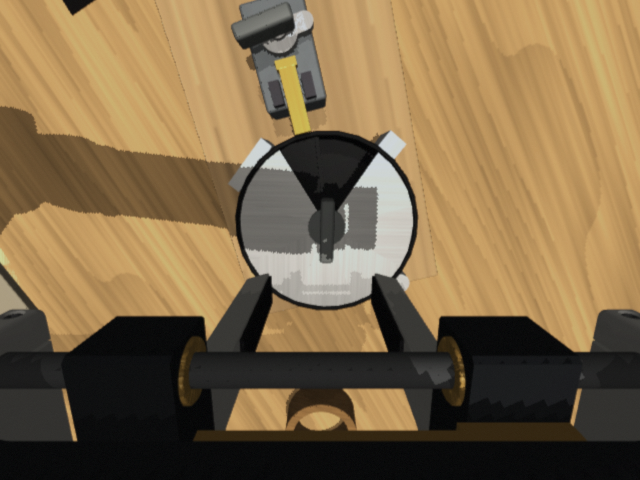

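Run:
```python
from h import *
s=last("wrist"); a=px2w(s,327.5,200,.108);b=px2w(s,326,262,.108); print(a,b,(a+b)/2)
for u,v in [(327,220)]: print(px2w(s,u,v,.072))
for n,u,v in [("sq",391,144),("fl",252,165),("rd",404,283)]: 
    p=px2w(s,u,v,.07); d=p-px2w(s,327,223.5,.07); print(n,np.hypot(*d[:2]),np.degrees(np.arctan2(d[1],d[0])))
for u,v in [(280,150),(378,150),(320,137)]:
    p=px2w(s,u,v,.074); d=p-px2w(s,327,224.5,.074); print(np.hypot(*d[:2]),np.degrees(np.arctan2(d[1],d[0])))
c=(a+b)/2; plan(c[0],c[1],.084,np.degrees(np.arctan2(*(a-b)[:2][::-1])))
```

```text
[ 0.5355789  -0.14138123  0.108     ] [ 0.50451782 -0.19594342  0.108     ] [ 0.52004836 -0.16866233  0.108     ]
[ 0.52336204 -0.16423931  0.072     ]
sq 0.10683038692500327 23.209603529206035
fl 0.1011271797511273 113.2077748037505
rd 0.1128362813343283 -66.53215273790767
0.0921413084695485 93.4969457437999
0.0940245363032748 27.667660654254725
0.09124024212407456 66.21830475561546
t3.8 tcp [ 513.9 -167.7  227. ] yaw 61.4 w 0.602 rot [-3.141 -0.   ] q7 0.10
  shift tx 2.1 ty 5.8 tz 143.0 (mm) spin 1.1 (alt -178.9)
```

Emit:
{"fn": "carry_out", "kwargs": {
  "targets": [2, 5, 45, 0, 0, 0, 45, 1, 0, 0, 40, 0, 0, 0, 12, 0, 0, 0, 0, 0]
}}

```text
time: 4.3
eef_pos: [0.5183, -0.1683, 0.084]
tool_rot: [-3.139, 0.001, 1.053]
wrist_force: [-0.1, 0.3, 0.5]
width: 0.598
finger_force: 0.0
```

Emit:
{"fn": "carry_out", "kwargs": {
  "targets": [0, 0, 0, 0, 0, 0, 0, 0, 0, 0, 0, 0, 0, 0, 0, 0, 0, 0, 0, 0, 0, 0, 0, 0],
  "jaw": 0,
  "force": 30
}}

```text
time: 4.9
eef_pos: [0.5195, -0.1684, 0.0853]
tool_rot: [3.141, -0.0, 1.052]
wrist_force: [0.1, -0.1, -0.1]
width: 0.121
finger_force: 0.0
```

Emit:
{"fn": "carry_out", "kwargs": {
  "targets": [0, 0, 0, 6, 0, 0, 0, 6, 0, 0, 0, 6, 0, 0, 0, 6, 0, 0, 0, 6, 0, 0, 0, 6, 0, 0, 0, 0, 0, 0, 0, 0]
}}

```text
time: 5.7
eef_pos: [0.5193, -0.1684, 0.085]
tool_rot: [-3.142, 0.0, 0.427]
wrist_force: [0.0, -0.1, -0.3]
width: 0.006
finger_force: 0.0
```

Run:
```python
from h import *
plan(.5195,-.168,.084,23.2); o=observe(); print(o["wrist_force"],o["torque"],o["finger_force"])
```

```text
t5.7 tcp [ 519.3 -168.4   85. ] yaw 24.4 w 0.006 rot [-3.142  0.   ] q7 -0.25
  shift tx 0.4 ty -0.2 tz 1.0 (mm) spin 1.2 (alt -178.8)
[ 0.01358325 -0.07409407 -0.32472219] [-0.02659968  0.16584885  0.04496271] 0.0
```

Emit:
{"fn": "carry_out", "kwargs": {
  "targets": [0, 0, 0, 0, 0, 0, 0, 0, 0, 0, 0, 0, 0, 0, 0, 0],
  "jaw": 60
}}

```text
time: 6.1
eef_pos: [0.5193, -0.1685, 0.0851]
tool_rot: [-3.142, -0.0, 0.424]
wrist_force: [-0.3, -0.1, 0.4]
width: 0.308
finger_force: 0.0
```

Emit:
{"fn": "carry_out", "kwargs": {
  "targets": [0, 0, -45, 0, 0, 0, -45, 0, 0, 0, -50, 0, 0, 0, 0, 0, 0, 0, 0, 0]
}}

```text
time: 6.6
eef_pos: [0.5199, -0.1684, 0.2259]
tool_rot: [3.141, -0.002, 0.424]
wrist_force: [0.2, 0.3, -0.1]
width: 0.599
finger_force: 0.0
```

Run:
```python
from h import *
s=snap("wrist","w3"); t=snap("side","s3"); plan(.5195,-.168,.084,23.2)
c=np.vstack([cv2.resize(s["frame"][100:340,140:500],(400,267)),cv2.resize(t["frame"],(400,300))]); cv2.imwrite("pics/c3.png",c[:,:,::-1])
```

```text
t6.7 tcp [ 518.5 -167.6  223.9] yaw 24.3 w 0.601 rot [-3.14e+00  1.00e-03] q7 -0.40
  shift tx 0.8 ty 0.8 tz 139.9 (mm) spin 1.1 (alt -178.9)
```

View pics/c3.png

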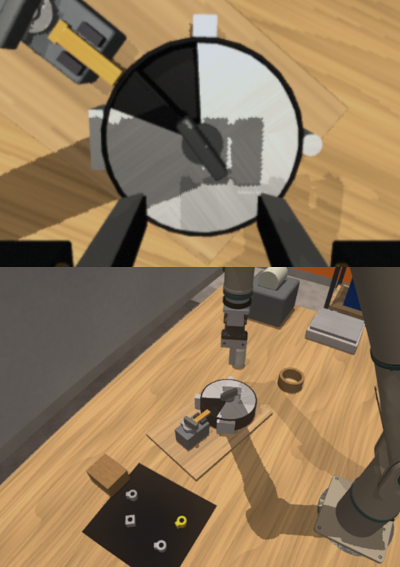

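Run:
```python
from h import *
s=last("wrist"); t=last("side"); o=observe(); p=o["eef_pos"]
print("wrist tcp px",w2px(s,p),"side tcp px",w2px(t,p))
c=(.5195,-.168)
for z in (.074,.108): print(w2px(t,(*c,z)))
f=t["frame"].copy()
for q,col in ((p,(255,0,0)),((*c,.108),(0,255,0)),((*c,.074),(0,0,255))):
    cv2.circle(f,tuple(int(round(v)) for v in w2px(t,q)),2,col,-1)
cv2.imwrite("pics/c4.png",cv2.resize(f[0:360,200:500],(600,720))[120:720,:,::-1])
```

```text
wrist tcp px (np.float64(318.77765594690334), np.float64(273.40566722114636)) side tcp px (np.float64(370.3185800101827), np.float64(157.1051010758497))
(np.float64(365.1943870486655), np.float64(209.68683582919158))
(np.float64(366.19310143461513), np.float64(198.68753246328063))
```

View pics/c4.png

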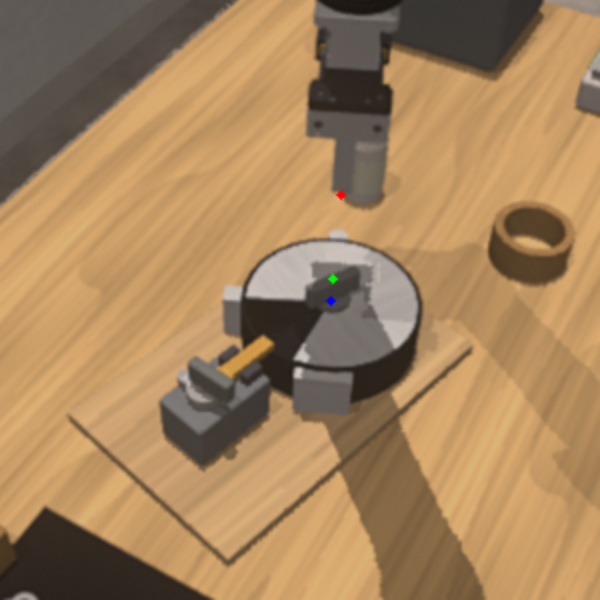

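Emit:
{"fn": "carry_out", "kwargs": {
  "targets": [0.8, 0.8, 0, -6, 0, 0, 0, -6, 0, 0, 0, -6, 0, 0, 0, -6, 0, 0, 0, -6, 0, 0, 0, -6, 0, 0, 0, 0]
}}

```text
time: 7.4
eef_pos: [0.5193, -0.1684, 0.2235]
tool_rot: [-3.138, 0.0, 1.052]
wrist_force: [0.5, 0.1, -0.0]
width: 0.602
finger_force: 0.0
```

Emit:
{"fn": "carry_out", "kwargs": {
  "targets": [0, 0, 45, 0, 0, 0, 45, 0, 0, 0, 40, 0, 0, 0, 10, 0, 0, 0, 0, 0, 0, 0, 0, 0]
}}

```text
time: 8.0
eef_pos: [0.5212, -0.1696, 0.0861]
tool_rot: [3.14, 0.0, 1.051]
wrist_force: [-0.0, 0.6, 0.5]
width: 0.603
finger_force: 0.0
```

Emit:
{"fn": "carry_out", "kwargs": {
  "targets": [0, 0, 0, 0, 0, 0, 0, 0, 0, 0, 0, 0, 0, 0, 0, 0],
  "jaw": 25
}}

```text
time: 8.4
eef_pos: [0.5208, -0.1688, 0.0857]
tool_rot: [3.141, -0.0, 1.052]
wrist_force: [0.6, 0.0, 1.3]
width: 0.299
finger_force: 0.0
```

Run:
```python
from h import *
s=snap("wrist","w5"); t=snap("side","s5"); plan(.5195,-.168,.084,23.2)
c=np.hstack([cv2.resize(s["frame"][100:340,200:440],(400,400)),cv2.resize(t["frame"][140:260,310:430],(400,400),interpolation=2)]); cv2.imwrite("pics/c5.png",c[:,:,::-1])
```

```text
t8.5 tcp [ 520.5 -168.8   85.4] yaw 60.3 w 0.254 rot [ 3.141 -0.   ] q7 0.24
  shift tx 0.2 ty -1.3 tz 1.4 (mm) spin 37.1 (alt -142.9)
```

View pics/c5.png

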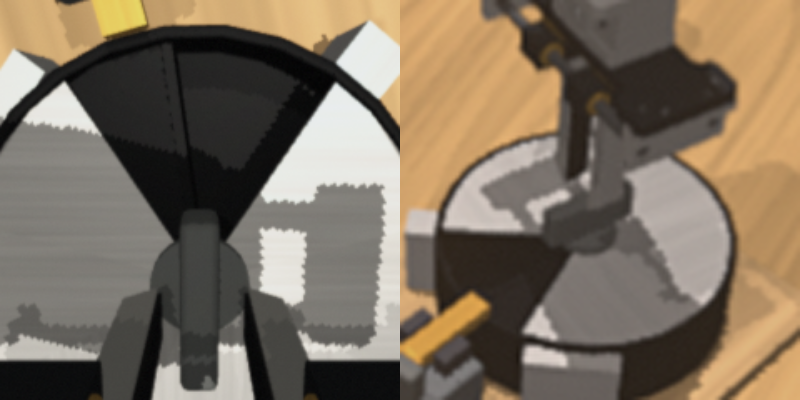

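Run:
```python
from h import *
s=last("wrist"); t=last("side"); o=observe(); p=o["eef_pos"]
yw=o["tool_rot"][2]; e=np.array([np.cos(yw),np.sin(yw),0]); y=np.array([np.sin(yw),-np.cos(yw),0])
print("tcp",w2px(s,p),w2px(t,p), "cam",ray(s,320,240))
c=np.array([.5203,-.1687,0])
for z in (.06,.08,.09,.1,.108): print(z,[np.round(w2px(s,c+k*.032*e+[0,0,z]),1).tolist() for k in (1,-1)],[np.round(w2px(t,c+k*.032*e+[0,0,z]),1).tolist() for k in (1,-1)])
print([np.round(w2px(t,p+k*y*.012)) for k in(1,-1)])
f=lambda x,y:(200+x*.6,100+y*.6)
g=lambda x,y:(310+(x-400)*.3,140+y*.3)
print("seen wrist bar ends",f(200,210),f(200,388),"side bar top ends",g(547,222),g(628,185),"tips",g(572,178),g(608,195))
```

```text
tcp (np.float64(320.0933089634014), np.float64(272.5769991004912)) (np.float64(365.261922367934), np.float64(205.66928477046145)) cam (array([ 0.55640391, -0.1074379 ,  0.29379157]), array([-0.11707125, -0.19793711, -0.97332478]))
0.06 [[319.8, 217.6], [319.9, 302.3]] [[352.3, 219.0], [376.7, 208.5]]
0.08 [[319.7, 222.8], [319.8, 314.1]] [[352.7, 212.8], [377.4, 202.3]]
0.09 [[319.6, 225.7], [319.7, 320.8]] [[352.9, 209.6], [377.8, 199.0]]
0.1 [[319.5, 228.9], [319.7, 328.1]] [[353.1, 206.3], [378.1, 195.8]]
0.108 [[319.4, 231.7], [319.6, 334.5]] [[353.3, 203.7], [378.4, 193.1]]
[array([362., 202.]), array([368., 209.])]
seen wrist bar ends (320.0, 226.0) (320.0, 332.79999999999995) side bar top ends (354.1, 206.6) (378.4, 195.5) tips (361.6, 193.4) (372.4, 198.5)
```

Run:
```python
from h import *
s=last("wrist"); o=observe(); p=o["eef_pos"]
yw=o["tool_rot"][2]; y=np.array([np.sin(yw),-np.cos(yw),0])
for dz in (0,.01,.02,.027,.035):
  print(dz,[np.round(w2px(s,p+[0,0,dz]+k*y*.0282),1).tolist() for k in(1,-1)],[np.round(w2px(s,p+[0,0,dz]+k*y*.0119),1).tolist() for k in(1,-1)])
print(o)
```

```text
0 [[363.3, 272.6], [276.8, 272.6]] [[338.3, 272.6], [301.8, 272.6]]
0.01 [[365.3, 277.8], [274.8, 277.8]] [[339.1, 277.8], [300.9, 277.8]]
0.02 [[367.4, 283.5], [272.5, 283.5]] [[340.0, 283.5], [300.0, 283.5]]
0.027 [[369.1, 287.8], [270.8, 287.8]] [[340.7, 287.8], [299.2, 287.8]]
0.035 [[371.1, 293.1], [268.7, 293.2]] [[341.5, 293.1], [298.3, 293.1]]
{'time': 8.5, 'q': array([-0.08200149,  0.66841408,  0.53901661,  1.906292  , -0.51262043,
        0.70618314,  0.24265796]), 'joint_vel': array([ 1.29825477e-03,  3.95058588e-03, -1.62173410e-03,  8.07385161e-04,
       -1.69512587e-03, -1.42497422e-03,  5.19604436e-05]), 'tau': array([-1.46456671e-02, -4.75851095e+01,  7.29202554e+00, -1.26406351e+01,
       -3.71053652e-02,  3.25769931e-02, -1.42113389e-03]), 'eef_pos': array([ 0.52054948, -0.16879487,  0.08535387]), 'tool_rot': array([ 3.14115060e+00, -2.53004498e-04,  1.05217383e+00]), 'wrist_force': array([-0.8876329,  0.9312978,  0.3381486]), 'torque': array([-0.05242409,  0.09611364,  0.02938096]), 'finger_force': 0.0, 'width': 0.25448453295570594}
```

View pics/w5.png

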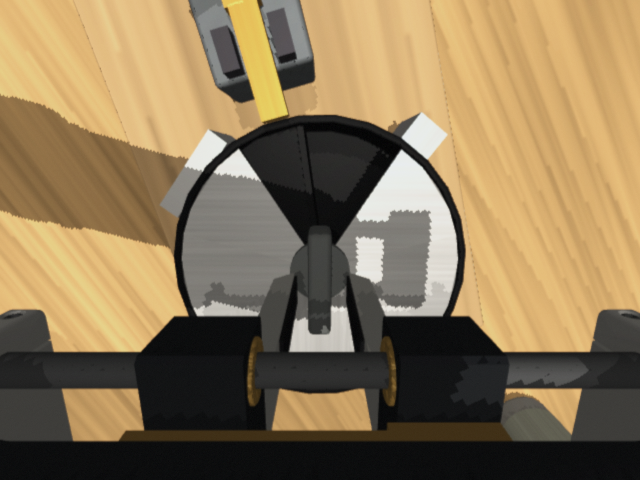

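Emit:
{"fn": "carry_out", "kwargs": {
  "targets": [0, 0, 7, 0, 0, 0, 7, 0, 0, 0, 6, 0, 0, 0, 0, 0]
}}

```text
time: 8.9
eef_pos: [0.5195, -0.1685, 0.0638]
tool_rot: [-3.139, 0.0, 1.052]
wrist_force: [-0.7, -0.2, 0.7]
width: 0.249
finger_force: 0.0
```

Emit:
{"fn": "carry_out", "kwargs": {
  "targets": [0, 0, 0, 0, 0, 0, 0, 0, 0, 0, 0, 0, 0, 0, 0, 0],
  "jaw": 0
}}

```text
time: 9.3
eef_pos: [0.5195, -0.1685, 0.0649]
tool_rot: [-3.14, 0.0, 1.052]
wrist_force: [-2.5, 0.1, -1.3]
width: 0.146
finger_force: 30.0
```

Run:
```python
from h import *
t=snap("side","s6"); plan(.5195,-.168,.084,23.2)
o=observe(); print(o["wrist_force"],o["finger_force"])
c=np.hstack([cv2.resize(t["frame"][140:260,310:430],(480,480),interpolation=2)]); cv2.imwrite("pics/c6.png",c[:,:,::-1])
```

```text
t9.3 tcp [ 519.5 -168.5   64.9] yaw 60.3 w 0.144 rot [-3.14  0.  ] q7 0.26
  shift tx 0.4 ty -0.3 tz -19.1 (mm) spin 37.1 (alt -142.9)
[-2.17979789  1.40943113 -0.97701042] 29.995678067207336
```

Emit:
{"fn": "carry_out", "kwargs": {
  "targets": [0, 0, 0, 6, 0, 0, 0, 6, 0, 0, 0, 6, 0, 0, 0, 6, 0, 0, 0, 6, 0, 0, 0, 6, 0, 0, 0, 1.5, 0, 0, 0, 0]
}}

```text
time: 10.15
eef_pos: [0.5199, -0.169, 0.0649]
tool_rot: [3.142, 0.001, 0.399]
wrist_force: [-2.4, -0.3, -2.2]
width: 0.143
finger_force: 30.0
```

Emit:
{"fn": "carry_out", "kwargs": {
  "targets": [0, 0, 0, 0, 0, 0, 0, 0, 0, 0, 0, 0, 0, 0, 0, 0],
  "jaw": 40
}}

```text
time: 10.55
eef_pos: [0.521, -0.1689, 0.0654]
tool_rot: [3.141, -0.001, 0.398]
wrist_force: [-0.3, -0.5, 0.3]
width: 0.398
finger_force: 0.0
```

Emit:
{"fn": "carry_out", "kwargs": {
  "targets": [0, 0, -45, 0, 0, 0, -45, 0, 0, 0, -50, 0, 0, 0, 0, 0, 0, 0, 0, 0]
}}

```text
time: 11.05
eef_pos: [0.5212, -0.1688, 0.2062]
tool_rot: [3.141, -0.003, 0.398]
wrist_force: [0.1, 0.3, -1.1]
width: 0.399
finger_force: 0.0
```

Run:
```python
from h import *
s=snap("wrist","w7"); t=snap("top","t7"); plan(.560,.341,.2,128.6)
f=t["frame"][:,:,::-1]
c=np.hstack([s["frame"][80:320,180:460,::-1],cv2.resize(f[195:315,160:280],(240,240),interpolation=2)]); cv2.imwrite("pics/c7.png",c)
```

```text
t11.2 tcp [ 519.8 -168.   204.1] yaw 22.8 w 0.398 rot [-3.14e+00  1.00e-03] q7 -0.38
  shift tx 234.4 ty -453.6 tz 4.1 (mm) spin -105.8 (alt 74.2)
```

View pics/c7.png

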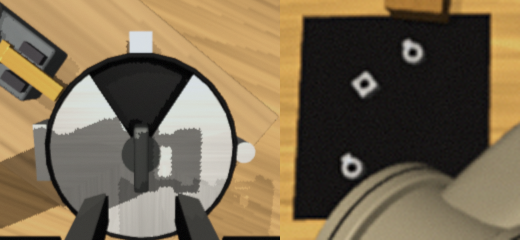

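Emit:
{"fn": "carry_out", "kwargs": {
  "targets": [21.3, -41.2, 0, 0, 21.3, -41.2, 0, 0, 21.3, -41.2, 0, 0, 21.3, -41.2, 0, 0, 21.3, -41.2, 0, 0, 21.3, -41.2, 0, 0, 21.3, -41.2, 0, 0, 21.3, -41.2, 0, 0],
  "jaw": 60
}}

```text
time: 11.95
eef_pos: [0.5486, 0.2029, 0.2033]
tool_rot: [-3.141, 0.003, 0.398]
wrist_force: [0.8, -1.1, 0.3]
width: 0.601
finger_force: 0.0
```

Emit:
{"fn": "carry_out", "kwargs": {
  "targets": [21.3, -41.2, 0, 0, 21.3, -41.2, 0, 0, 21.3, -41.2, 0, 0, 0, 0, 0, -8.5, 0, 0, 0, -8.5, 0, 0, 0, -8.5, 0, 0, 0, -8.5, 0, 0, 0, -8.5]
}}

```text
time: 12.75
eef_pos: [0.5597, 0.3394, 0.2028]
tool_rot: [-3.139, 0.003, 1.145]
wrist_force: [-0.2, -0.4, 0.7]
width: 0.601
finger_force: 0.0
```

Emit:
{"fn": "carry_out", "kwargs": {
  "targets": [0, 0, 0, -8.5, 0, 0, 0, -8.5, 0, 0, 0, -8.5, 0, 0, 0, -8.5, 0, 0, 0, -8.5, 0, 0, 0, -8.5, 0, 0, 0, -8.5, 0, 0, 0, -3.5]
}}

```text
time: 13.55
eef_pos: [0.5597, 0.3392, 0.2029]
tool_rot: [-3.138, -0.001, 2.243]
wrist_force: [0.2, -0.2, -0.1]
width: 0.598
finger_force: 0.0
```

Run:
```python
from h import *
s=snap("wrist","w8"); plan(.560,.341,.0,128.6)
for n,x,y in [("blk",.56,.341),("hubB",.445,.354),("hubA",.602,.278)]:
    u,v=map(int,w2px(s,(x,y,.024))); print(n,u,v)
    if n!="hubA":
        for th in (90,130): parts(s,(max(u-35,0),u+35,max(v-35,0),v+35),th)
```

```text
t13.6 tcp [559.8 339.1 203. ] yaw 128.6 w 0.601 rot [-3.138e+00 -1.000e-03] q7 0.31
  shift tx 1.3 ty 1.3 tz 203.0 (mm) spin -0.0 (alt 180.0)
blk 322 221
area 465.0 px [323. 222.] rect [559.9 341.6] [25.8 25.9] ang 38.6 far-dir -7
area 418.0 px [323. 222.] rect [560.6 340.7] [25.8 23.6] ang 38.6 far-dir -102
hubB 248 148
area 495.0 px [251. 149.] rect [447.5 354.4] [32.  25.7] ang 5.2 far-dir -140
area 426.0 px [251. 148.] rect [447.1 356.1] [29.9 23.6] ang 36.2 far-dir -130
hubA 317 282
```

Emit:
{"fn": "carry_out", "kwargs": {
  "targets": [1, 1.5, 45, 0, 0, 0, 45, 0, 0, 0, 45, 0, 0, 0, 45, 0, 0, 0, 15, 0, 0, 0, 8, 0, 0, 0, 0, 0, 0, 0, 0, 0]
}}

```text
time: 14.4
eef_pos: [0.5629, 0.3421, 0.0039]
tool_rot: [3.138, 0.0, 2.239]
wrist_force: [-0.2, 0.7, 0.5]
width: 0.603
finger_force: 0.0
```

Emit:
{"fn": "carry_out", "kwargs": {
  "targets": [0, 0, 4, 0, 0, 0, 0, 0, 0, 0, 0, 0]
}}

```text
time: 14.7
eef_pos: [0.5618, 0.3418, -0.0011]
tool_rot: [3.14, -0.0, 2.239]
wrist_force: [0.2, 0.4, -0.5]
width: 0.599
finger_force: 0.0
```

Emit:
{"fn": "carry_out", "kwargs": {
  "targets": [0, 0, 3, 0, 0, 0, 0, 0, 0, 0, 0, 0]
}}

```text
time: 15.0
eef_pos: [0.5613, 0.3414, -0.0051]
tool_rot: [-3.141, -0.0, 2.239]
wrist_force: [-0.2, 0.3, 0.9]
width: 0.598
finger_force: 0.0
```

Emit:
{"fn": "carry_out", "kwargs": {
  "targets": [0, 0, 4, 0, 0, 0, 3, 0, 0, 0, 0, 0, 0, 0, 0, 0]
}}

```text
time: 15.4
eef_pos: [0.5613, 0.3414, -0.0122]
tool_rot: [-3.141, -0.0, 2.239]
wrist_force: [-0.6, 0.6, 0.5]
width: 0.602
finger_force: 0.0
```

Emit:
{"fn": "carry_out", "kwargs": {
  "targets": [0, 0, 2, 0, 0, 0, 0, 0, 0, 0, 0, 0]
}}

```text
time: 15.7
eef_pos: [0.5614, 0.3415, -0.014]
tool_rot: [-3.142, -0.0, 2.239]
wrist_force: [-0.5, -0.6, 0.4]
width: 0.601
finger_force: 0.0
```

Emit:
{"fn": "carry_out", "kwargs": {
  "targets": [0, 0, 2, 0, 0, 0, 0, 0, 0, 0, 0, 0]
}}

```text
time: 16.0
eef_pos: [0.5614, 0.3414, -0.016]
tool_rot: [-3.141, -0.0, 2.239]
wrist_force: [-0.8, -0.5, 0.2]
width: 0.602
finger_force: 0.0
```

Run:
```python
from h import *
t=snap("side","s9"); plan(.560,.341,0,128.6); o=observe(); p=o["eef_pos"]
u,v=map(int,w2px(t,p)); print(u,v, w2px(t,p+[0,0,.027]),w2px(t,(p[0],p[1],0)),o["wrist_force"])
cv2.imwrite("pics/c9.png",cv2.resize(t["frame"][v-80:v+40,u-60:u+60],(600,600),interpolation=2)[:,:,::-1])
```

```text
t16.1 tcp [561.4 341.5 -16. ] yaw 128.3 w 0.603 rot [-3.142 -0.   ] q7 0.39
  shift tx 0.5 ty -1.4 tz -16.0 (mm) spin -0.3 (alt 179.7)
211 411 (np.float64(208.67525649209193), np.float64(405.65055976166263)) (np.float64(209.85448363374837), np.float64(407.93387063344295)) [0.40299077 0.06535892 0.23516018]
```

View pics/c9.png

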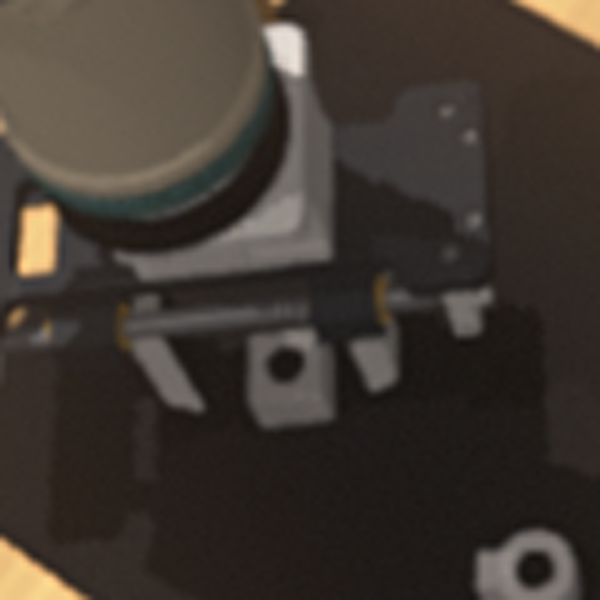

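Emit:
{"fn": "carry_out", "kwargs": {
  "targets": [0, 0, 2, 0, 0, 0, 0, 0, 0, 0, 0, 0, 0, 0, 0, 0, 0, 0, 0, 0, 0, 0, 0, 0],
  "jaw": 0,
  "force": 35
}}

```text
time: 16.65
eef_pos: [0.5614, 0.3414, -0.0179]
tool_rot: [-3.141, -0.0, 2.239]
wrist_force: [-0.4, -0.8, -0.8]
width: 0.269
finger_force: 35.0
```

Emit:
{"fn": "carry_out", "kwargs": {
  "targets": [0, 0, -10, 0, 0, 0, -45, 0, 0, 0, -45, 0, 0, 0, -45, 0, 0, 0, -45, 0, 0, 0, 0, 0, 0, 0, 0, 0]
}}

```text
time: 17.35
eef_pos: [0.5619, 0.3418, 0.1739]
tool_rot: [3.139, -0.0, 2.239]
wrist_force: [-0.2, -0.3, -1.1]
width: 0.271
finger_force: 35.0
```

Run:
```python
from h import *
a=np.radians(23.2); plan(.5195+.062*np.cos(a),-.1685+.062*np.sin(a),.06,23.2); print(observe()["finger_force"])
```

```text
t17.4 tcp [561.9 341.8 173.9] yaw 128.3 w 0.271 rot [ 3.139 -0.   ] q7 0.32
  shift tx -390.4 ty -289.6 tz 113.9 (mm) spin 105.1 (alt -74.9)
34.998371601104736
```

Emit:
{"fn": "carry_out", "kwargs": {
  "targets": [-39, -29, 0, 0, -39, -29, 0, 0, -39, -29, 0, 0, -39, -29, 0, 0, -39, -29, 0, 0, -39, -29, 0, 0, -39, -29, 0, 0, -39, -29, 0, 0]
}}

```text
time: 18.15
eef_pos: [0.571, -0.0487, 0.1705]
tool_rot: [-3.139, -0.002, 2.239]
wrist_force: [0.9, -0.4, -0.9]
width: 0.273
finger_force: 35.0
```

Emit:
{"fn": "carry_out", "kwargs": {
  "targets": [-39, -29, 0, 0, -39, -29, 0, 0, 0, 0, 0, 8.5, 0, 0, 0, 8.5, 0, 0, 0, 8.5, 0, 0, 0, 8.5, 0, 0, 0, 8.5, 0, 0, 0, 8.5]
}}

```text
time: 18.95
eef_pos: [0.574, -0.1438, 0.1703]
tool_rot: [-3.138, 0.0, 1.343]
wrist_force: [-1.0, 0.2, -0.9]
width: 0.268
finger_force: 35.0
```

Emit:
{"fn": "carry_out", "kwargs": {
  "targets": [0, 0, 0, 8.5, 0, 0, 0, 8.5, 0, 0, 0, 8.5, 0, 0, 0, 8.5, 0, 0, 0, 8.5, 0, 0, 0, 8.5, 0, 0, 0, 3, 0, 0, 0, 0]
}}

```text
time: 19.75
eef_pos: [0.5742, -0.1437, 0.1703]
tool_rot: [-3.14, 0.003, 0.406]
wrist_force: [1.0, -0.4, -0.5]
width: 0.274
finger_force: 35.0
```

Run:
```python
from h import *
a=np.radians(23.2); plan(.5195+.062*np.cos(a),-.1685+.062*np.sin(a),.052,23.2); print(observe()["finger_force"])
```

```text
t19.8 tcp [ 574.2 -143.7  170.3] yaw 23.3 w 0.274 rot [-3.14e+00  3.00e-03] q7 -0.37
  shift tx 2.0 ty 1.2 tz 118.3 (mm) spin 0.1 (alt -179.9)
34.99890089035034
```

Emit:
{"fn": "carry_out", "kwargs": {
  "targets": [2, 1, 45, 0, 0, 0, 40, 0, 0, 0, 25, 0, 0, 0, 8, 0, 0, 0, 0, 0, 0, 0, 0, 0]
}}

```text
time: 20.35
eef_pos: [0.5783, -0.1451, 0.0551]
tool_rot: [3.14, -0.001, 0.407]
wrist_force: [0.1, -0.6, -1.2]
width: 0.271
finger_force: 35.0
```

Emit:
{"fn": "carry_out", "kwargs": {
  "targets": [0, 0, 0, 0, 0, 0, 0, 0, 0, 0, 0, 0, 0, 0, 0, 0, 0, 0, 0, 0],
  "jaw": 44
}}

```text
time: 20.85
eef_pos: [0.5778, -0.1444, 0.0543]
tool_rot: [3.141, -0.0, 0.406]
wrist_force: [-0.2, 0.3, -0.4]
width: 0.442
finger_force: 0.0
```

Emit:
{"fn": "carry_out", "kwargs": {
  "targets": [0, 0, -45, 0, 0, 0, -45, 0, 0, 0, -45, 0, -20, 0, 0, 0, -20, 0, 0, 0, -20, 0, 0, 0, 0, 0, 0, 0]
}}

```text
time: 21.55
eef_pos: [0.5202, -0.1695, 0.1896]
tool_rot: [-3.141, 0.0, 0.402]
wrist_force: [1.6, -0.1, 0.9]
width: 0.438
finger_force: 0.0
```

Run:
```python
from h import *
s=snap("wrist","w10"); plan(.5195,-.1685,.065,23.2)
u,v=map(int,w2px(s,(.5765,-.144,.04))); print(u,v)
f=s["frame"][v-60:v+60,u-70:u+70,::-1]; f=np.clip(f.astype(float)*1.8,0,255).astype(np.uint8)
cv2.imwrite("pics/c10.png",cv2.resize(f,(420,360)))
```

```text
t21.6 tcp [ 522.1 -168.5  189.5] yaw 23.2 w 0.438 rot [-3.141e+00 -1.000e-03] q7 -0.31
  shift tx -2.4 ty -1.1 tz 124.5 (mm) spin -0.0 (alt 180.0)
319 169
```

View pics/c10.png

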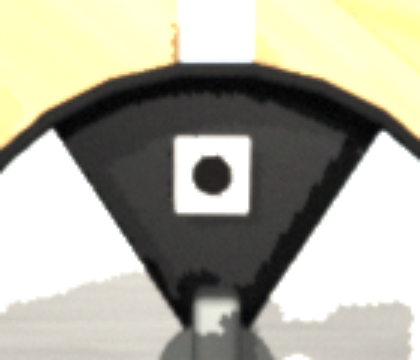

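Emit:
{"fn": "carry_out", "kwargs": {
  "targets": [-2, -1, 45, 0, 0, 0, 45, 0, 0, 0, 30, 0, 0, 0, 7, 0, 0, 0, 0, 0, 0, 0, 0, 0]
}}

```text
time: 22.2
eef_pos: [0.5218, -0.1687, 0.0633]
tool_rot: [3.14, -0.002, 0.407]
wrist_force: [0.3, -0.3, -1.0]
width: 0.442
finger_force: 0.0
```

Emit:
{"fn": "carry_out", "kwargs": {
  "targets": [0, 0, 0, 0, 0, 0, 0, 0, 0, 0, 0, 0, 0, 0, 0, 0, 0, 0, 0, 0, 0, 0, 0, 0],
  "jaw": 0,
  "force": 40
}}

```text
time: 22.8
eef_pos: [0.5209, -0.1685, 0.0626]
tool_rot: [3.141, -0.001, 0.406]
wrist_force: [0.1, -1.7, 4.6]
width: 0.146
finger_force: 40.0
```

Emit:
{"fn": "carry_out", "kwargs": {
  "targets": [0, 0, 0, 6, 0, 0, 0, 6, 0, 0, 0, 6, 0, 0, 0, 6, 0, 0, 0, 6, 0, 0, 0, 6, 0, 0, 0, 6, 0, 0, 0, 6]
}}

```text
time: 23.6
eef_pos: [0.5209, -0.1702, 0.0626]
tool_rot: [3.139, -0.003, -0.436]
wrist_force: [0.6, -3.8, 2.0]
width: 0.144
finger_force: 40.0
```

Emit:
{"fn": "carry_out", "kwargs": {
  "targets": [0, 0, 0, 6, 0, 0, 0, 6, 0, 0, 0, 6, 0, 0, 0, 6, 0, 0, 0, 6, 0, 0, 0, 6, 0, 0, 0, 6, 0, 0, 0, 0]
}}

```text
time: 24.4
eef_pos: [0.5199, -0.1712, 0.0626]
tool_rot: [3.139, -0.005, -1.168]
wrist_force: [-1.4, -5.6, 2.9]
width: 0.145
finger_force: 40.0
```

Run:
```python
from h import *
plan(.5195,-.1685,.065,-66.8);o=observe(); print(o["finger_force"],o["q"].round(2))
```

```text
t24.4 tcp [ 519.9 -171.2   62.6] yaw -66.9 w 0.145 rot [ 3.139 -0.005] q7 -1.47
  shift tx -2.6 ty -0.7 tz -2.4 (mm) spin -0.1 (alt 179.9)
39.998783469200134 [-0.35  0.95  1.11  1.93 -1.04  0.99 -1.47]
```

Release, rise, measure the opening numerically, and head for hub B (yaw ~33 or −147).

Emit:
{"fn": "carry_out", "kwargs": {
  "targets": [0, 0, 0, 0, 0, 0, 0, 0, 0, 0, 0, 0, 0, 0, 0, 0],
  "jaw": 44
}}

```text
time: 24.8
eef_pos: [0.5203, -0.1674, 0.0618]
tool_rot: [-3.142, 0.001, -1.164]
wrist_force: [-0.4, -0.0, 0.4]
width: 0.431
finger_force: 0.0
```

Emit:
{"fn": "carry_out", "kwargs": {
  "targets": [0, 0, -45, 0, 0, 0, -45, 0, 0, 0, -45, 0, 0, 0, 0, 0, 0, 0, 0, 0]
}}

```text
time: 25.3
eef_pos: [0.5208, -0.1676, 0.1976]
tool_rot: [-3.14, 0.0, -1.164]
wrist_force: [-0.0, 0.7, -0.2]
width: 0.442
finger_force: 0.0
```

```bash
cat >> h.py <<'E'
def opening(s,c=(.5195,-.1685)):
    # world directions where the cover ring at r=70..80 looks dark
    f=s["frame"].min(2); out=[]
    for a in range(-180,180,3):
        r=np.radians(a); v=[]
        for R in (.06,.07,.08):
            u=w2px(s,(c[0]+R*np.cos(r),c[1]+R*np.sin(r),.074))
            if 0<u[0]<640 and 0<u[1]<300: v.append(f[int(u[1]),int(u[0])])
        if v and np.median(v)<50: out.append(a)
    print("dark dirs",out)
E
python3 - <<'E'
from h import *
s=snap("wrist","w11"); opening(s); plan(.445,.354,.2,33)
t=snap("top","t11")
for x,y in [(.602,.278),(.445,.354)]:
    u,v=map(int,w2px(t,(x,y,.024))); parts(t,(u-25,u+25,v-14,v+25),110)
E
```

```text
dark dirs [-99, -96, -93, -90, -87, -84, -81, -78, -75, -72, -69, -66, -63, -60, -57, -54, -51, -48, -45, -42, -39, -36, 75, 78, 147]
t25.4 tcp [ 520.1 -167.1  196.4] yaw -66.7 w 0.444 rot [-3.141e+00  2.000e-03] q7 -1.65
  shift tx -508.2 ty -137.3 tz -3.6 (mm) spin -99.7 (alt 80.3)
area 71.0 px [237. 242.] rect [544.7 246.7] [71.7 16.8] ang 89.1 far-dir 102
```

Emit:
{"fn": "carry_out", "kwargs": {
  "targets": [-46.2, -12.5, 0, 0, -46.2, -12.5, 0, 0, -46.2, -12.5, 0, 0, -46.2, -12.5, 0, 0, -46.2, -12.5, 0, 0, -46.2, -12.5, 0, 0, -46.2, -12.5, 0, 0, -46.2, -12.5, 0, 0],
  "jaw": 60
}}

```text
time: 26.2
eef_pos: [0.4643, 0.213, 0.1955]
tool_rot: [3.139, 0.0, -1.164]
wrist_force: [0.7, -0.1, -0.6]
width: 0.601
finger_force: 0.0
```

Emit:
{"fn": "carry_out", "kwargs": {
  "targets": [-46.2, -12.5, 0, 0, -46.2, -12.5, 0, 0, -46.2, -12.5, 0, 0, 0, 0, 0, -8.5, 0, 0, 0, -8.5, 0, 0, 0, -8.5, 0, 0, 0, -8.5, 0, 0, 0, -8.5]
}}

```text
time: 27.0
eef_pos: [0.4445, 0.3528, 0.1951]
tool_rot: [3.138, 0.002, -0.416]
wrist_force: [0.7, -0.2, -0.1]
width: 0.602
finger_force: 0.0
```

Emit:
{"fn": "carry_out", "kwargs": {
  "targets": [0, 0, 0, -8.5, 0, 0, 0, -8.5, 0, 0, 0, -8.5, 0, 0, 0, -8.5, 0, 0, 0, -8.5, 0, 0, 0, -8.5, 0, 0, 0, -6, 0, 0, 0, 0]
}}

```text
time: 27.8
eef_pos: [0.4446, 0.3528, 0.1956]
tool_rot: [-3.141, 0.003, 0.573]
wrist_force: [-0.4, -0.4, -0.7]
width: 0.601
finger_force: 0.0
```

Run:
```python
from h import *
s=snap("wrist","w12"); plan(.445,.354,-.018,33)
u,v=map(int,w2px(s,(.445,.354,.024))); print(u,v)
for th in (60,90,120): parts(s,(u-45,u+45,v-45,v+45),th)
u,v=map(int,w2px(s,(.602,.278,.024))); print(u,v)
```

```text
t27.9 tcp [444.8 352.7 195.7] yaw 32.7 w 0.599 rot [-3.141e+00  3.000e-03] q7 -1.21
  shift tx 0.9 ty -1.0 tz 213.7 (mm) spin -0.3 (alt 179.7)
320 222
area 71.5 px [281. 263.] rect [382.2 366.1] [11.1 18.9] ang 32.8 far-dir -88
area 482.0 px [320. 220.] rect [447.9 356.3] [33.5 25.2] ang 32.8 far-dir -132
area 441.0 px [320. 220.] rect [447.4 356. ] [32.4 25.2] ang 32.8 far-dir -123
area 393.5 px [320. 221.] rect [447.7 355.6] [30.1 24.1] ang 32.8 far-dir -132
458 139
```

Emit:
{"fn": "carry_out", "kwargs": {
  "targets": [1, -1, 45, 0, 0, 0, 45, 0, 0, 0, 45, 0, 0, 0, 45, 0, 0, 0, 20, 0, 0, 0, 8, 0, 0, 0, 5, 0, 0, 0, 0, 0]
}}

```text
time: 28.65
eef_pos: [0.4463, 0.3545, -0.0158]
tool_rot: [3.141, -0.0, 0.571]
wrist_force: [0.7, 0.2, 0.5]
width: 0.599
finger_force: 0.0
```

Emit:
{"fn": "carry_out", "kwargs": {
  "targets": [0, 0, 0, 0, 0, 0, 0, 0, 0, 0, 0, 0, 0, 0, 0, 0, 0, 0, 0, 0, 0, 0, 0, 0],
  "jaw": 0,
  "force": 35
}}

```text
time: 29.25
eef_pos: [0.4462, 0.3548, -0.0155]
tool_rot: [-3.141, -0.001, 0.572]
wrist_force: [-1.4, 0.5, 4.8]
width: 0.267
finger_force: 35.0
```

Emit:
{"fn": "carry_out", "kwargs": {
  "targets": [0, 0, -10, 0, 0, 0, -45, 0, 0, 0, -45, 0, 0, 0, -45, 0, 0, 0, -45, 0, 0, 0, 0, 0, 0, 0, 0, 0]
}}

```text
time: 29.95
eef_pos: [0.446, 0.3548, 0.175]
tool_rot: [-3.141, -0.002, 0.572]
wrist_force: [-1.0, 0.5, -1.7]
width: 0.265
finger_force: 35.0
```

Run:
```python
from h import *
a=np.radians(-66.8); plan(.5195+.062*np.cos(a),-.1685+.062*np.sin(a),.052,-66.8); print(observe()["finger_force"])
```

```text
t29.9 tcp [446.  354.8 175. ] yaw 32.8 w 0.265 rot [-3.141e+00 -2.000e-03] q7 -1.19
  shift tx -232.0 ty 540.8 tz 123.0 (mm) spin 99.6 (alt -80.4)
34.99975383281708
```

Emit:
{"fn": "carry_out", "kwargs": {
  "targets": [-19.3, 45, 0, 0, -19.3, 45, 0, 0, -19.3, 45, 0, 0, -19.3, 45, 0, 0, -19.3, 45, 0, 0, -19.3, 45, 0, 0, -19.3, 45, 0, 0, -19.3, 45, 0, 0]
}}

```text
time: 30.75
eef_pos: [0.5096, -0.0332, 0.1724]
tool_rot: [-3.139, 0.003, 0.572]
wrist_force: [2.1, 0.4, -0.3]
width: 0.263
finger_force: 35.0
```

Emit:
{"fn": "carry_out", "kwargs": {
  "targets": [-19.3, 45, 0, 0, -19.3, 45, 0, 0, -19.3, 45, 0, 0, -19.3, 45, 0, 0, 0, 0, 0, 8.5, 0, 0, 0, 8.5, 0, 0, 0, 8.5, 0, 0, 0, 8.5]
}}

```text
time: 31.55
eef_pos: [0.5422, -0.2243, 0.1719]
tool_rot: [-3.14, 0.004, -0.028]
wrist_force: [0.1, 0.1, -0.8]
width: 0.267
finger_force: 35.0
```

Emit:
{"fn": "carry_out", "kwargs": {
  "targets": [0, 0, 0, 8.5, 0, 0, 0, 8.5, 0, 0, 0, 8.5, 0, 0, 0, 8.5, 0, 0, 0, 8.5, 0, 0, 0, 8.5, 0, 0, 0, 8.5, 0, 0, 0, 6]
}}

```text
time: 32.35
eef_pos: [0.5424, -0.2241, 0.1718]
tool_rot: [3.139, 0.003, -1.17]
wrist_force: [0.2, -0.2, -0.7]
width: 0.267
finger_force: 35.0
```

Run:
```python
from h import *
a=np.radians(-66.8); plan(.5195+.062*np.cos(a),-.1685+.062*np.sin(a),.055,-66.8); print(observe()["finger_force"])
```

```text
t32.4 tcp [ 542.4 -224.1  171.8] yaw -67.1 w 0.267 rot [3.139e+00 3.000e-03] q7 -1.60
  shift tx 1.8 ty -0.9 tz 116.8 (mm) spin -0.3 (alt 179.7)
34.99792456626892
```

Emit:
{"fn": "carry_out", "kwargs": {
  "targets": [1, -1, 45, 0, 0, 0, 40, 0, 0, 0, 25, 0, 0, 0, 5, 0, 0, 0, 0, 0, 0, 0, 0, 0]
}}

```text
time: 32.95
eef_pos: [0.5453, -0.2262, 0.0599]
tool_rot: [-3.141, -0.001, -1.165]
wrist_force: [0.5, -0.3, -0.0]
width: 0.265
finger_force: 35.0
```

Emit:
{"fn": "carry_out", "kwargs": {
  "targets": [0, 0, 0, 0, 0, 0, 0, 0, 0, 0, 0, 0, 0, 0, 0, 0, 0, 0, 0, 0],
  "jaw": 44
}}

```text
time: 33.45
eef_pos: [0.5452, -0.2254, 0.0593]
tool_rot: [-3.141, -0.0, -1.164]
wrist_force: [0.3, -0.3, 0.7]
width: 0.437
finger_force: 0.0
```

Emit:
{"fn": "carry_out", "kwargs": {
  "targets": [0, 0, -45, 0, 0, 0, -45, 0, 0, 0, -40, 0, 0, 0, 0, 0, 0, 0, 0, 0]
}}

```text
time: 33.95
eef_pos: [0.5454, -0.2253, 0.1896]
tool_rot: [-3.14, -0.0, -1.164]
wrist_force: [0.5, 1.0, -0.8]
width: 0.44
finger_force: 0.0
```

Run:
```python
from h import *
s=snap("wrist","w13"); a=np.radians(-66.8); u,v=map(int,w2px(s,(.5195+.065*np.cos(a),-.1685+.065*np.sin(a),.044))); print(u,v)
parts(s,(u-40,u+40,v-40,v+40),60,.044); opening(s)
t=snap("top","t13"); u,v=map(int,w2px(t,(.602,.278,.024))); print(u,v)
for th in(80,120): parts(t,(u-15,u+15,v-12,v+15),th)
m=t["frame"][205:302,168:265].min(2)>110; print(np.argwhere(m).mean(0) if m.any() else 0, m.sum())
plan(.602,.278,.2,0)
```

```text
323 226
area 244.5 px [356. 255.] rect [ 504.4 -215.2] [20.9 30.5] ang 23.3 far-dir -99
area 340.5 px [290. 253.] rect [ 564.5 -192. ] [23.1 36. ] ang 21.7 far-dir -36
area 530.0 px [321. 223.] rect [ 548.2 -230.7] [24.6 32.5] ang 23.3 far-dir -83
area 683.5 px [322. 191.] rect [ 559.8 -260.3] [82.8 14.5] ang 23.3 far-dir -165
dark dirs [-99, -96, -93, -90, -87, -84, -81, -78, -75, -57, -54, -51, -48, -45, -42, -39, -36]
225 220
area 681.5 px [224. 221.] rect [602.1 280.6] [74.9 81.2] ang 1.3 far-dir -53
[30.68975904 53.53313253] 332
t34.0 tcp [ 544.5 -224.5  187.8] yaw -66.7 w 0.442 rot [3.141e+00 2.000e-03] q7 -1.62
  shift tx -438.9 ty -251.5 tz -12.2 (mm) spin -66.7 (alt 113.3)
```

Emit:
{"fn": "carry_out", "kwargs": {
  "targets": [-39.9, -22.9, 0, 0, -39.9, -22.9, 0, 0, -39.9, -22.9, 0, 0, -39.9, -22.9, 0, 0, -39.9, -22.9, 0, 0, -39.9, -22.9, 0, 0, -39.9, -22.9, 0, 0, -39.9, -22.9, 0, 0],
  "jaw": 60
}}

```text
time: 34.85
eef_pos: [0.5861, 0.1424, 0.1873]
tool_rot: [3.139, 0.001, -1.164]
wrist_force: [0.8, 0.3, 0.0]
width: 0.601
finger_force: 0.0
```

Emit:
{"fn": "carry_out", "kwargs": {
  "targets": [-39.9, -22.9, 0, 0, -39.9, -22.9, 0, 0, -39.9, -22.9, 0, 0, 0, 0, 0, -8.5, 0, 0, 0, -8.5, 0, 0, 0, -8.5, 0, 0, 0, -8.5, 0, 0, 0, -8.5]
}}

```text
time: 35.65
eef_pos: [0.6018, 0.2772, 0.1869]
tool_rot: [3.139, 0.002, -0.417]
wrist_force: [0.1, -0.4, 0.2]
width: 0.598
finger_force: 0.0
```

Emit:
{"fn": "carry_out", "kwargs": {
  "targets": [0, 0, 0, -8.5, 0, 0, 0, -8.5, 0, 0, 0, -8.5, 0, 0, 0, -8.5, 0, 0, 0, -8.5, 0, 0, 0, -8.5, 0, 0, 0, -6, 0, 0, 0, 0]
}}

```text
time: 36.45
eef_pos: [0.6019, 0.2773, 0.1874]
tool_rot: [-3.14, 0.003, 0.572]
wrist_force: [-0.1, -0.2, -0.4]
width: 0.599
finger_force: 0.0
```

Run:
```python
from h import *
s=snap("wrist","w14"); plan(.602,.278,-.017,33)
u,v=map(int,w2px(s,(.602,.278,.024))); print(u,v)
for th in (90,120,150): parts(s,(u-45,u+45,v-45,v+45),th)
cv2.imwrite("pics/c14.png",s["frame"][0:300,120:520,::-1])
```

```text
t36.5 tcp [602.1 277.2 187.6] yaw 32.6 w 0.602 rot [-3.141e+00  2.000e-03] q7 -0.97
  shift tx 0.4 ty -0.7 tz 204.6 (mm) spin -0.4 (alt 179.6)
320 224
area 429.0 px [296. 244.] rect [568.2 289. ] [32.9 24. ] ang 32.2 far-dir -142
area 143.5 px [357. 184.] rect [663.5 268.8] [27.3 13.1] ang 83.9 far-dir 109
area 374.0 px [296. 244.] rect [567.7 288.7] [29.4 24. ] ang 32.8 far-dir -141
```

View pics/c14.png

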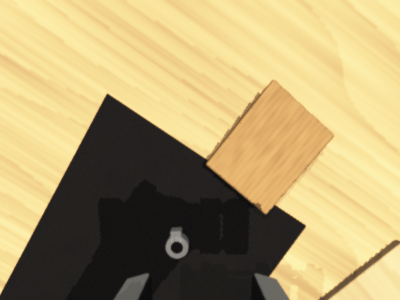

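Emit:
{"fn": "carry_out", "kwargs": {
  "targets": [-25.3, -28.3, 0, 0, 0, 0, 0, 0, 0, 0, 0, 0]
}}

```text
time: 36.8
eef_pos: [0.5656, 0.288, 0.1884]
tool_rot: [-3.141, 0.001, 0.572]
wrist_force: [-0.0, 0.3, -1.1]
width: 0.604
finger_force: 0.0
```

Run:
```python
from h import *
s=snap("wrist","w15"); plan(.5655,.2874,-.017,32.6)
u,v=map(int,w2px(s,(.5655,.2874,.024))); print(u,v)
for th in (90,120): parts(s,(u-45,u+45,v-45,v+45),th)
```

```text
t36.9 tcp [566.6 287.4 188.7] yaw 32.7 w 0.598 rot [3.141 0.   ] q7 -0.99
  shift tx -0.9 ty -0.5 tz 205.7 (mm) spin 0.1 (alt -179.9)
321 225
area 455.0 px [321. 223.] rect [568.7 288.6] [33.1 24.8] ang 32.3 far-dir -143
area 403.0 px [321. 223.] rect [567.9 288.9] [29.6 23.7] ang 32.7 far-dir -136
```

Emit:
{"fn": "carry_out", "kwargs": {
  "targets": [0, 0, 45, 0, 0, 0, 45, 0, 0, 0, 45, 0, 0, 0, 45, 0, 0, 0, 14, 0, 0, 0, 8, 0, 0, 0, 3, 0, 0, 0, 0, 0]
}}

```text
time: 37.65
eef_pos: [0.5679, 0.2876, -0.0144]
tool_rot: [3.141, -0.003, 0.572]
wrist_force: [-0.2, 0.1, -0.4]
width: 0.6
finger_force: 0.0
```

Emit:
{"fn": "carry_out", "kwargs": {
  "targets": [0, 0, 0, 0, 0, 0, 0, 0, 0, 0, 0, 0, 0, 0, 0, 0, 0, 0, 0, 0, 0, 0, 0, 0],
  "jaw": 0,
  "force": 35
}}

```text
time: 38.25
eef_pos: [0.5665, 0.2876, -0.0155]
tool_rot: [-3.141, -0.0, 0.572]
wrist_force: [-0.4, 0.4, 4.5]
width: 0.263
finger_force: 35.0
```

Emit:
{"fn": "carry_out", "kwargs": {
  "targets": [0, 0, -10, 0, 0, 0, -45, 0, 0, 0, -45, 0, 0, 0, -45, 0, 0, 0, -45, 0, 0, 0, 0, 0, 0, 0, 0, 0]
}}

```text
time: 38.95
eef_pos: [0.5665, 0.2876, 0.1751]
tool_rot: [-3.141, -0.002, 0.572]
wrist_force: [-0.0, -0.0, -1.7]
width: 0.263
finger_force: 35.0
```

Run:
```python
from h import *
a=np.radians(-66.8); plan(.5195+.062*np.cos(a),-.1685+.062*np.sin(a),.055,-66.8); print(observe()["finger_force"])
```

```text
t39.0 tcp [566.5 287.6 175.1] yaw 32.8 w 0.263 rot [-3.141e+00 -2.000e-03] q7 -0.98
  shift tx -296.8 ty 419.1 tz 120.1 (mm) spin 99.6 (alt -80.4)
34.99972879886627
```

Emit:
{"fn": "carry_out", "kwargs": {
  "targets": [-29.3, 38.4, 0, 0, -29.3, 38.4, 0, 0, -29.3, 38.4, 0, 0, -29.3, 38.4, 0, 0, -29.3, 38.4, 0, 0, -29.3, 38.4, 0, 0, -29.3, 38.4, 0, 0, -29.3, 38.4, 0, 0]
}}

```text
time: 39.75
eef_pos: [0.5337, -0.0989, 0.1723]
tool_rot: [-3.139, 0.003, 0.572]
wrist_force: [1.7, -0.2, -0.8]
width: 0.266
finger_force: 35.0
```

Emit:
{"fn": "carry_out", "kwargs": {
  "targets": [-29.3, 38.4, 0, 0, -29.3, 38.4, 0, 0, -29.3, 38.4, 0, 0, 0, 0, 0, -8, 0, 0, 0, -8, 0, 0, 0, -8, 0, 0, 0, -8, 0, 0, 0, -8]
}}

```text
time: 40.55
eef_pos: [0.5226, -0.2413, 0.1719]
tool_rot: [-3.137, -0.001, 1.276]
wrist_force: [-0.2, 0.1, -1.0]
width: 0.272
finger_force: 35.0
```

Emit:
{"fn": "carry_out", "kwargs": {
  "targets": [0, 0, 0, -7.4, 0, 0, 0, 0, 0, 0, 0, 0]
}}

```text
time: 40.85
eef_pos: [0.5232, -0.2417, 0.1728]
tool_rot: [-3.139, -0.001, 1.396]
wrist_force: [-0.5, 0.4, -0.6]
width: 0.266
finger_force: 35.0
```

Run:
```python
from h import *
plan(.5241,-.2427,.06,80.2); print(observe()["finger_force"])
```

```text
t40.9 tcp [ 523.2 -241.7  172.8] yaw 80.0 w 0.266 rot [-3.139e+00 -1.000e-03] q7 0.56
  shift tx -0.8 ty 1.1 tz 112.8 (mm) spin -0.2 (alt 179.8)
34.99968409538269
```

Emit:
{"fn": "carry_out", "kwargs": {
  "targets": [0, 0, 45, 0, 0, 0, 40, 0, 0, 0, 20, 0, 0, 0, 5, 0, 0, 0, 0, 0, 0, 0, 0, 0]
}}

```text
time: 41.45
eef_pos: [0.5248, -0.2428, 0.065]
tool_rot: [3.14, 0.001, 1.399]
wrist_force: [0.0, 0.7, -1.7]
width: 0.266
finger_force: 35.0
```

Emit:
{"fn": "carry_out", "kwargs": {
  "targets": [0, 0, 0, 0, 0, 0, 0, 0, 0, 0, 0, 0, 0, 0, 0, 0, 0, 0, 0, 0],
  "jaw": 44
}}

```text
time: 41.95
eef_pos: [0.5242, -0.2422, 0.0643]
tool_rot: [3.141, -0.0, 1.4]
wrist_force: [1.0, -0.2, 0.6]
width: 0.441
finger_force: 0.0
```

Emit:
{"fn": "carry_out", "kwargs": {
  "targets": [0, 0, -45, 0, 0, 0, -45, 0, 0, 0, -45, 0, 0, 0, 0, 0, 0, 0, 0, 0]
}}

```text
time: 42.45
eef_pos: [0.5246, -0.2423, 0.2]
tool_rot: [3.139, -0.0, 1.4]
wrist_force: [0.2, 0.1, -0.3]
width: 0.442
finger_force: 0.0
```

Run:
```python
from h import *
s=snap("wrist","w16"); opening(s); plan(.5195,-.1685,.062,-66.8)
for x,y in [(.5457,-.2276),(.524,-.243)]: print(np.round(w2px(s,(x,y,.044))))
u,v=map(int,w2px(s,(.535,-.233,.044))); parts(s,(max(u-45,0),u+45,v-45,v+45),60,.044)
cv2.imwrite("pics/c16.png",cv2.resize(s["frame"][max(v-70,0):v+70,u-90:u+90,::-1],None,fx=3,fy=3))
```

```text
dark dirs [-99, -96, -93, -72, -69, -66, -63, -60, -54, -51, -48, -45, -42, -39, -36]
t42.5 tcp [ 523.8 -241.7  198.7] yaw 80.2 w 0.440 rot [-3.141e+00 -1.000e-03] q7 0.55
  shift tx 71.4 ty -16.7 tz 136.7 (mm) spin 147.0 (alt -33.0)
[337. 210.]
[320. 227.]
area 663.0 px [333. 255.] rect [ 528.6 -265.7] [ 32.3 100.4] ang 80.2 far-dir -172
area 967.5 px [331. 218.] rect [ 536.7 -234.9] [51.7 32.5] ang 22.6 far-dir 46
area 492.5 px [353. 177.] rect [ 562.5 -199.6] [22.  50.5] ang 80.2 far-dir 147
area 1458.5 px [292. 214.] rect [ 497.8 -223.4] [90.6 22.4] ang 78.6 far-dir 93
```

View pics/c16.png

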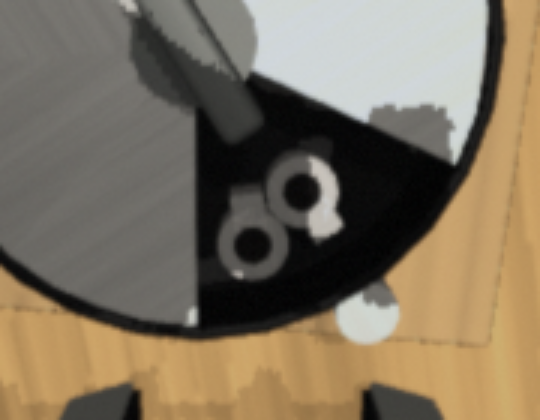

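Emit:
{"fn": "carry_out", "kwargs": {
  "targets": [35.7, -8.3, 0, 0, 35.7, -8.3, 0, 0, 0, 0, 0, -8.2, 0, 0, 0, -8.2, 0, 0, 0, -8.2, 0, 0, 0, -8.4, 0, 0, 0, 0, 0, 0, 0, 0]
}}

```text
time: 43.3
eef_pos: [0.5191, -0.1688, 0.1979]
tool_rot: [-3.14, -0.002, 1.972]
wrist_force: [-0.2, -0.4, -0.2]
width: 0.436
finger_force: 0.0
```

Run:
```python
from h import *
plan(.5195,-.1685,.062,113.0)
```

```text
t43.3 tcp [ 519.1 -168.8  197.9] yaw 113.0 w 0.436 rot [-3.14e+00 -2.00e-03] q7 0.91
  shift tx 0.1 ty 0.5 tz 135.9 (mm) spin -0.0 (alt 180.0)
```

Emit:
{"fn": "carry_out", "kwargs": {
  "targets": [0, 0, 45, 0, 0, 0, 45, 0, 0, 0, 35, 0, 0, 0, 10, 0, 0, 0, 0, 0, 0, 0, 0, 0]
}}

```text
time: 43.9
eef_pos: [0.5208, -0.1697, 0.0651]
tool_rot: [3.14, 0.001, 1.974]
wrist_force: [1.2, -0.6, 0.7]
width: 0.44
finger_force: 0.0
```

Emit:
{"fn": "carry_out", "kwargs": {
  "targets": [0, 0, 0, 0, 0, 0, 0, 0, 0, 0, 0, 0, 0, 0, 0, 0, 0, 0, 0, 0, 0, 0, 0, 0],
  "jaw": 0,
  "force": 40
}}

```text
time: 44.5
eef_pos: [0.5193, -0.1695, 0.0647]
tool_rot: [-3.141, -0.0, 1.975]
wrist_force: [-2.6, -0.3, 7.5]
width: 0.142
finger_force: 40.0
```

Emit:
{"fn": "carry_out", "kwargs": {
  "targets": [0, 0, 0, 6, 0, 0, 0, 6, 0, 0, 0, 6, 0, 0, 0, 6, 0, 0, 0, 6, 0, 0, 0, 6, 0, 0, 0, 6, 0, 0, 0, 6]
}}

```text
time: 45.3
eef_pos: [0.519, -0.1695, 0.0647]
tool_rot: [-3.141, 0.0, 1.133]
wrist_force: [-3.3, -0.7, 6.4]
width: 0.146
finger_force: 40.0
```

Emit:
{"fn": "carry_out", "kwargs": {
  "targets": [0, 0, 0, 6, 0, 0, 0, 6, 0, 0, 0, 6, 0, 0, 0, 6, 0, 0, 0, 6, 0, 0, 0, 6, 0, 0, 0, 6, 0, 0, 0, 0]
}}

```text
time: 46.1
eef_pos: [0.5188, -0.1694, 0.0647]
tool_rot: [-3.141, 0.001, 0.402]
wrist_force: [-4.2, 0.6, 9.0]
width: 0.145
finger_force: 40.0
```

Run:
```python
from h import *
plan(.5195,-.1685,.062,-66.8); o=observe(); print(o["wrist_force"],o["finger_force"])
```

```text
t46.1 tcp [ 518.8 -169.4   64.7] yaw 23.0 w 0.145 rot [-3.141e+00  1.000e-03] q7 -0.16
  shift tx 1.0 ty -0.5 tz 2.7 (mm) spin 89.8 (alt -90.2)
[-4.1533752   0.56173503  8.96344389] 39.997939467430115
```

Emit:
{"fn": "carry_out", "kwargs": {
  "targets": [0, 0, 0, 6, 0, 0, 0, 6, 0, 0, 0, 6, 0, 0, 0, 6, 0, 0, 0, 6, 0, 0, 0, 6, 0, 0, 0, 6, 0, 0, 0, 6]
}}

```text
time: 46.9
eef_pos: [0.5188, -0.1691, 0.0647]
tool_rot: [-3.142, 0.001, -0.437]
wrist_force: [-4.4, 1.1, 8.1]
width: 0.144
finger_force: 40.0
```

Emit:
{"fn": "carry_out", "kwargs": {
  "targets": [0, 0, 0, 6, 0, 0, 0, 6, 0, 0, 0, 6, 0, 0, 0, 6, 0, 0, 0, 6, 0, 0, 0, 6, 0, 0, 0, 6, 0, 0, 0, 0]
}}

```text
time: 47.7
eef_pos: [0.519, -0.1689, 0.0647]
tool_rot: [3.141, 0.001, -1.169]
wrist_force: [-3.9, 1.8, 8.1]
width: 0.144
finger_force: 40.0
```

Emit:
{"fn": "carry_out", "kwargs": {
  "targets": [0, 0, 0, 0, 0, 0, 0, 0, 0, 0, 0, 0, 0, 0, 0, 0],
  "jaw": 44
}}

```text
time: 48.1
eef_pos: [0.5201, -0.1689, 0.0639]
tool_rot: [-3.142, 0.0, -1.166]
wrist_force: [0.2, 0.4, -0.0]
width: 0.425
finger_force: 0.0
```

Emit:
{"fn": "carry_out", "kwargs": {
  "targets": [0, 0, -45, 0, 0, 0, -45, 0, 0, 0, -45, 0, 0, 0, 0, 0, 0, 0, 0, 0]
}}

```text
time: 48.6
eef_pos: [0.5204, -0.1689, 0.1995]
tool_rot: [-3.14, -0.0, -1.166]
wrist_force: [0.1, -0.1, -1.1]
width: 0.442
finger_force: 0.0
```

Run:
```python
from h import *
s=snap("wrist","w17"); opening(s); t=snap("side","s17"); opening(t); t=snap("top","t17"); opening(t)
plan(.563,.015,.2,-7)
```

```text
dark dirs [78, 81, 84, 87, 90, 93, 96, 99, 102, 105, 108, 111, 114, 117, 120, 123, 126, 129, 132, 135, 138, 141, 144, 147, 150]
dark dirs [84, 87, 90, 93, 96, 99, 102, 105, 108, 111, 114, 117, 120, 123, 126, 129, 132, 135, 138, 141]
dark dirs [-132, -129, -126, -123, -120, -117, -114, -111, -108, -105, -81, -78, -75, -72, -69, -66, -63, -60, -57, -54, -51, -48, -45, 93, 96, 99, 102, 105, 108, 111, 114, 117, 120, 123, 126, 129, 132, 135, 138, 141, 144, 147]
t48.8 tcp [ 519.2 -168.2  197.5] yaw -66.8 w 0.440 rot [3.14e+00 2.00e-03] q7 -1.65
  shift tx -151.1 ty -112.4 tz -2.5 (mm) spin -59.8 (alt 120.2)
```

Emit:
{"fn": "carry_out", "kwargs": {
  "targets": [-37.8, -28.1, 0, 0, -37.8, -28.1, 0, 0, -37.8, -28.1, 0, 0, -37.8, -28.1, 0, 0, 0, 0, 0, -8.5, 0, 0, 0, -8.5, 0, 0, 0, -8.5, 0, 0, 0, -8.5]
}}

```text
time: 49.55
eef_pos: [0.5628, 0.0146, 0.1974]
tool_rot: [3.14, 0.002, -0.566]
wrist_force: [-0.0, 0.1, -0.5]
width: 0.442
finger_force: 0.0
```

Emit:
{"fn": "carry_out", "kwargs": {
  "targets": [0, 0, 0, -8.5, 0, 0, 0, -8.5, 0, 0, 0, -8.5, 0, 0, 0, 0, 0, 0, 0, 0],
  "jaw": 60
}}

```text
time: 50.05
eef_pos: [0.5631, 0.0142, 0.1981]
tool_rot: [3.141, 0.002, -0.131]
wrist_force: [0.1, 1.0, -0.2]
width: 0.603
finger_force: 0.0
```

Run:
```python
from h import *
s=snap("wrist","w18"); plan(.563,.015,.078,-7)
f=s["frame"]; u,v=map(int,w2px(s,(.553,.015,.122))); print(u,v)
# rows: ascii map of brightness, coarse
g=f[:,:,:].astype(int)
for r in range(v-48,v+60,4):
    print(r,''.join('%3d'%(g[r,c].mean()/10) if np.ptp(g[r,c])<25 else '  .' for c in range(u-48,u+50,4)))
```

```text
t50.1 tcp [563.2  14.2 198.3] yaw -7.5 w 0.599 rot [3.141e+00 1.000e-03] q7 -1.15
  shift tx -0.3 ty -0.8 tz 120.3 (mm) spin -0.5 (alt 179.5)
321 255
207   .  .  .  . 14 15 15 15 15 15 19 22 23 22 20 13 15 15 15 15 15 15 15 15 14
211   .  .  .  . 15 15 15 15 15 15 21 22 22 23 20 13 15 15 14 15 14 15 15 15 14
215   .  .  .  . 15 15 15 15 15 12 21 21 21 21 18 11 15 15 15 14 14 14  7  5  4
219   .  .  .  . 15 15 15 15 13 21 16  4  4  4 18 17  6  8 12 11  8 10 10  8  8
223   .  .  .  . 12  8  8  7 11 20  8 11 12 11 15 18  7  6  .  .  7  8  6  8  8
227   .  .  .  7  8  7  8  8 11 11  8 15 14 14  7 13  7  5  .  .  .  .  .  .  5
231   .  .  .  6  7  7  7  8 11 11  4  5 11  9  7  8  8  5  .  .  .  .  .  .  .
235   .  .  .  7  7  7  7  8 11 11  5  5  5  5  7  8  8  5  .  .  .  .  .  .  .
239   .  .  .  7  8  7  7  7 11 11  5  5  5  5  8  8  7  5  .  .  .  .  .  .  .
243   .  .  .  7  7  7  7  7  8 11  5  5  5  5  7  7  5  5  .  .  .  .  .  .  .
247   .  .  .  7  7  7  7  7  7  7  4  5  5  5  6  5  5  5  5  5  5  3  4  2  2
251   .  .  .  7  7  7  7  7  7  7  4  5  5  5  5  5  5  5  5  5  5  2
[... 509 characters left out ...]
  .  .  .  .  .  .  .  .  .  .  .  .  .  .  .  .  .  .  .  .
283   .  .  .  .  .  .  .  .  .  .  .  .  .  .  .  .  .  .  .  .  .  .  .  .  .
287   .  .  .  .  .  .  .  .  .  .  .  .  .  .  .  .  .  .  .  .  .  .  .  .  .
291   .  .  .  .  .  .  .  .  .  .  .  .  .  .  .  .  .  .  .  .  .  .  .  .  .
295   .  .  .  .  .  .  .  .  .  .  .  .  .  .  .  .  .  .  .  .  .  .  .  .  .
299   .  .  .  .  .  .  .  .  .  .  .  .  .  .  .  .  .  .  .  .  .  .  .  .  .
303   .  .  .  .  .  .  .  .  .  .  .  .  .  .  .  .  .  .  .  .  .  .  .  .  .
307   .  .  .  .  .  .  .  .  .  .  .  .  .  .  .  .  .  .  .  .  .  .  .  .  .
311   .  .  .  .  .  .  .  .  .  .  .  .  .  .  .  .  .  .  .  .  .  .  .  .  .
```

Run:
```python
from h import *
s=last("wrist"); a=px2w(s,320,231,.122); b=px2w(s,320,277.5,.122); print(a,b,np.linalg.norm(a-b),np.degrees(np.arctan2(*(a-b)[:2][::-1])))
ax=a+(b-a)/np.linalg.norm(b-a)*.016; print(ax); d=ax[:2]-[.5195,-.1685]; print(np.hypot(*d),np.degrees(np.arctan2(d[1],d[0])))
g=s["frame"].astype(int).mean(2)
for r in (238,250,270): print(r,[int(x) for x in g[r,306:334]])
plan(ax[0],ax[1],.078,-7)
# bolt direction in top view: yellow pixels
t=last("top"); f=t["frame"].astype(int); m=(f[:,:,0]>150)&(f[:,:,2]<90)&(f[:,:,1]>100); m[:,:310]=0;m[:,370:]=0;m[:210]=0;m[260:]=0
q=np.argwhere(m); w=np.array([px2w(t,u,v,.088)[:2] for v,u in q]); 
if len(w)>20:
    c=w.mean(0); e=np.linalg.svd(w-c)[2][0]; print(len(w),c,np.degrees(np.arctan2(e[1],e[0])))
```

```text
[0.5751737  0.01371333 0.122     ] [0.53315142 0.01931864 0.122     ] 0.04239446924219559 -7.597779838643292
[0.55931417 0.01582882 0.122     ]
0.18857964133018035 77.8116220701561
238 [115, 114, 114, 115, 114, 114, 100, 51, 48, 52, 52, 53, 52, 52, 54, 52, 53, 53, 54, 53, 50, 47, 55, 80, 83, 83, 84, 83]
250 [77, 77, 76, 76, 76, 73, 60, 47, 49, 51, 52, 53, 52, 53, 52, 53, 54, 52, 52, 50, 50, 47, 45, 54, 54, 56, 54, 54]
270 [110, 110, 109, 110, 107, 98, 57, 49, 48, 52, 52, 52, 53, 51, 51, 53, 53, 52, 51, 49, 52, 98, 173, 179, 170, 146, 150, 171]
t50.1 tcp [563.2  14.2 198.3] yaw -7.5 w 0.599 rot [3.141e+00 1.000e-03] q7 -1.15
  shift tx -4.1 ty -1.1 tz 120.3 (mm) spin -0.5 (alt 179.5)
```

Run:
```python
from h import *
s=last("wrist"); f=s["frame"].astype(int)
for c in (317,323): print([(r,f[r,c].tolist()) for r in list(range(214,236,2))+list(range(268,292,2))])
m=(f[:,:,0]-f[:,:,2]>70)&(f[:,:,0]>90)&(f[:,:,1]>f[:,:,2]+40); m[:,:335]=0; m[:222]=0; m[250:]=0; m[:,440:]=0
q=np.argwhere(m); print(len(q),q.min(0),q.max(0)); 
for c in range(340,440,12):
    r=np.where(m[:,c])[0]; 
    if len(r): 
        p=px2w(s,c,r.mean(),.088); d=p[:2]-[.5195,-.1685]; print(c,r.min(),r.max(),p.round(4),np.degrees(np.arctan2(d[1],d[0])).round(1))
for x in (.559,.564,.569):
    print(x,[np.round(w2px(s,(x+k*np.cos(.128),.0151-k*np.sin(.128),z)),0).tolist() for k,z in((.016,.122),(.016,.094),(-.036,.122),(.034,.088),(.034,.08))])
```

```text
[(214, [221, 218, 212]), (216, [182, 180, 176]), (218, [46, 46, 44]), (220, [44, 45, 43]), (222, [94, 96, 92]), (224, [140, 142, 135]), (226, [155, 156, 148]), (228, [151, 151, 144]), (230, [70, 71, 69]), (232, [55, 55, 54]), (234, [54, 55, 53]), (268, [52, 53, 51]), (270, [52, 54, 51]), (272, [54, 55, 53]), (274, [51, 53, 50]), (276, [52, 52, 49]), (278, [109, 88, 63]), (280, [140, 112, 76]), (282, [142, 113, 77]), (284, [142, 113, 76]), (286, [145, 115, 78]), (288, [176, 142, 97]), (290, [208, 172, 117])]
[(214, [221, 216, 208]), (216, [178, 173, 167]), (218, [45, 46, 44]), (220, [46, 47, 45]), (222, [96, 97, 92]), (224, [139, 140, 133]), (226, [149, 149, 142]), (228, [150, 151, 143]), (230, [138, 139, 133]), (232, [60, 61, 58]), (234, [52, 54, 51]), (268, [53, 54, 51]), (270, [52, 54, 51]), (272, [53, 54, 51]), (274, [54, 55, 52]), (276, [53, 53, 49]), (278, [173, 142, 100]), (280, [231, 194, 135]), (282, [234, 200, 139]), (284, [235, 201, 141]), (286, [234, 201, 141]), (288, [233, 199, 138]), (290, [236, 204, 142])]
1080 [222 344] [249 414]
352 226 241 [ 0.5616 -0.0155  0.088 ] 74.6
364 230 245 [ 0.5561 -0.0266  0.088 ] 75.5
376 231 244 [ 0.5542 -0.0381  0.088 ] 75.1
388 222 249 [ 0.5522 -0.0496  0.088 ] 74.6
400 233 249 [ 0.548 -0.061  0.088] 75.1
412 234 249 [ 0.546  -0.0725  0.088 ] 74.6
0.559 [[321.0, 231.0], [321.0, 225.0], [321.0, 288.0], [321.0, 205.0], [321.0, 204.0]]
0.564 [[320.0, 226.0], [320.0, 220.0], [320.0, 283.0], [320.0, 200.0], [320.0, 199.0]]
0.569 [[319.0, 220.0], [319.0, 215.0], [320.0, 277.0], [319.0, 195.0], [319.0, 194.0]]
```

Emit:
{"fn": "carry_out", "kwargs": {
  "targets": [5, -1, 45, 0, 0, 0, 40, 0, 0, 0, 25, 0, 0, 0, 10, 0, 0, 0, 0, 0, 0, 0, 0, 0],
  "jaw": 40
}}

```text
time: 50.7
eef_pos: [0.5696, 0.014, 0.08]
tool_rot: [3.141, -0.002, -0.129]
wrist_force: [-0.3, 0.9, -0.6]
width: 0.402
finger_force: 0.0
```

Run:
```python
from h import *
plan(.5687,.015,.079,-7.5); print(observe()["wrist_force"])
```

```text
t50.7 tcp [569.6  14.   80. ] yaw -7.4 w 0.402 rot [ 3.141e+00 -2.000e-03] q7 -1.01
  shift tx -1.0 ty -0.8 tz 1.0 (mm) spin 0.1 (alt -179.9)
[-0.25694767  0.86414519 -0.60976898]
```

Emit:
{"fn": "carry_out", "kwargs": {
  "targets": [0, 0, 0, 0, 0, 0, 0, 0, 0, 0, 0, 0, 0, 0, 0, 0, 0, 0, 0, 0, 0, 0, 0, 0],
  "jaw": 0,
  "force": 45
}}

```text
time: 51.3
eef_pos: [0.5692, 0.0143, 0.0797]
tool_rot: [-3.141, -0.001, -0.128]
wrist_force: [-0.9, -0.6, 6.5]
width: 0.142
finger_force: 44.9
```

Emit:
{"fn": "carry_out", "kwargs": {
  "targets": [0, 0, 0, 6, 0, 0, 0, 6, 0, 0, 0, 6, 0, 0, 0, 6, 0, 0, 0, 6, 0, 0, 0, 6, 0, 0, 0, 6, 0, 0, 0, 6]
}}

```text
time: 52.1
eef_pos: [0.5683, 0.0129, 0.0797]
tool_rot: [3.14, -0.001, -0.97]
wrist_force: [-2.5, -2.6, 6.1]
width: 0.142
finger_force: 45.0
```

Run:
```python
from h import *
plan(.5687,.015,.079,-105); o=observe(); print(o["wrist_force"],o["torque"],o["q"].round(2),o["finger_force"])
```

```text
t52.1 tcp [568.3  12.9  79.7] yaw -55.6 w 0.142 rot [ 3.14e+00 -1.00e-03] q7 -1.71
  shift tx -1.5 ty -1.5 tz 0.7 (mm) spin 49.4 (alt -130.6)
[-2.503041   -2.60383532  6.08930628] [-0.58124037  0.78610343  0.13104986] [-0.67  0.91  1.07  1.86 -0.96  1.   -1.71] 45.00086724758148
```

Emit:
{"fn": "carry_out", "kwargs": {
  "targets": [0, 0, 0, 6, 0, 0, 0, 6, 0, 0, 0, 6, 0, 0, 0, 6, 0, 0, 0, 6, 0, 0, 0, 6, 0, 0, 0, 6, 0, 0, 0, 6]
}}

```text
time: 52.9
eef_pos: [0.5668, 0.0127, 0.0797]
tool_rot: [3.139, -0.003, -1.808]
wrist_force: [-5.6, -2.8, 9.3]
width: 0.146
finger_force: 45.1
```

Emit:
{"fn": "carry_out", "kwargs": {
  "targets": [0, 0, 0, 1, 0, 0, 0, 0, 0, 0, 0, 0]
}}

```text
time: 53.2
eef_pos: [0.5668, 0.0128, 0.0797]
tool_rot: [3.139, -0.003, -1.821]
wrist_force: [-5.6, -2.8, 8.7]
width: 0.146
finger_force: 45.0
```

Run:
```python
from h import *
plan(.5687,.015,.079,-105); o=observe(); print(o["wrist_force"],o["torque"],o["q"].round(2),o["finger_force"])
```

```text
t53.2 tcp [566.8  12.8  79.7] yaw -104.4 w 0.146 rot [ 3.139e+00 -3.000e-03] q7 -2.48
  shift tx -2.6 ty -1.3 tz 0.7 (mm) spin 0.6 (alt -179.4)
[-5.57732623 -2.81847314  8.71826917] [-0.47950884  1.41779665  0.16070312] [-0.71  0.99  1.19  1.86 -1.05  1.1  -2.48] 45.01642405986786
```

Release, rise, and verify the bolt and handle numerically.

Emit:
{"fn": "carry_out", "kwargs": {
  "targets": [0, 0, 0, 0, 0, 0, 0, 0, 0, 0, 0, 0, 0, 0, 0, 0],
  "jaw": 44
}}

```text
time: 53.6
eef_pos: [0.5689, 0.0149, 0.0788]
tool_rot: [3.141, 0.0, -1.82]
wrist_force: [0.4, 0.4, -0.2]
width: 0.433
finger_force: 0.0
```

Emit:
{"fn": "carry_out", "kwargs": {
  "targets": [0, 0, -45, 0, 0, 0, -45, 0, 0, 0, -40, 0, 0, 0, 0, 0, 0, 0, 0, 0]
}}

```text
time: 54.1
eef_pos: [0.5692, 0.015, 0.2096]
tool_rot: [-3.14, 0.002, -1.82]
wrist_force: [0.7, 0.4, -0.3]
width: 0.442
finger_force: 0.0
```

Run:
```python
from h import *
s=snap("wrist","w19"); opening(s); plan(.5687,.015,.079,-105)
f=s["frame"].astype(int)
ax=np.array([.5687,.015])
# handle: dark pixels at top height z=.122 around the axis, on a world grid
pts=[]
for x in np.arange(-.045,.046,.0015):
  for y in np.arange(-.045,.046,.0015):
    u,v=w2px(s,(ax[0]+x,ax[1]+y,.122))
    if 0<u<640 and 0<v<300:
        c=f[int(v),int(u)]
        if abs(c-52).max()<8: pts.append((x,y))
p=np.array(pts,np.float32)
im=np.zeros((61,61),np.uint8)
for x,y in p: im[int(round(x/.0015))+30,int(round(y/.0015))+30]=255
im=cv2.morphologyEx(im,cv2.MORPH_OPEN,np.ones((4,4)))
for k in cv2.findContours(im,0,1)[0]:
    if cv2.contourArea(k)>60:
        r=cv2.minAreaRect(k[:,0][:,::-1].astype(np.float32)); print("dark", ((np.array(r[0])-30)*1.5).round(1),(np.array(r[1])*1.5).round(1),r[2])
# bolt profile along line from drum axis
e=np.array([np.cos(np.radians(75)),np.sin(np.radians(75))])
for n in ("w18","w19"):
    pass
ys=[(R,f[tuple(int(q) for q in w2px(s,(.5195+R*e[0]/1000,-.1685+R*e[1]/1000,.088))[::-1])].tolist()) for R in range(78,114,3)]
print(ys)
```

```text
dark dirs [81, 84, 87, 90, 93, 96, 99, 102, 105, 108, 111, 114, 117, 120, 123, 126, 129, 132, 135, 138, 141, 144]
t54.1 tcp [568.4  15.2 208.4] yaw -104.3 w 0.441 rot [3.14e+00 1.00e-03] q7 -2.66
  shift tx 0.2 ty -0.4 tz 129.4 (mm) spin 0.7 (alt -179.3)
[(78, [211, 209, 201]), (81, [215, 212, 204]), (84, [216, 213, 205]), (87, [214, 209, 200]), (90, [215, 171, 78]), (93, [215, 170, 78]), (96, [216, 172, 80]), (99, [215, 170, 78]), (102, [215, 171, 79]), (105, [216, 170, 78]), (108, [214, 169, 76]), (111, [216, 169, 77])]
```

Run:
```python
from h import *
s=last("wrist"); f=s["frame"].astype(int).mean(2)
e=np.array([np.cos(np.radians(75)),np.sin(np.radians(75))]); n=np.array([-e[1],e[0]]); ax=np.array([.5687,.015])
for k in (-10,0,8,16,24,32):   # mm away from drum along handle
    print(k,[int(f[tuple(int(round(q)) for q in w2px(s,(*(ax+e*k/1000+n*j/1000),.122))[::-1])]) for j in range(-13,14)])
K=snap("side","s20")
def tip(t): 
    g=t["frame"].astype(int); out=[]
    for R in np.arange(80,110,1): out.append(tuple(g[tuple(int(round(q)) for q in w2px(t,(*(np.array([.5195,-.1685])+e*R/1000),.088))[::-1])].tolist()))
    return next((80+i for i,c in enumerate(out) if c[0]-c[2]>80 and c[0]>140),None)
print("side now",tip(K)); K2=dict(K); 
for nme in("s17","s3"): K2["frame"]=cv2.imread("pics/%s.png"%nme)[:,:,::-1]; print(nme,tip(K2))
print("wrist",tip(s))
```

```text
-10 [106, 105, 106, 105, 106, 104, 94, 58, 51, 60, 66, 64, 66, 66, 65, 66, 65, 64, 62, 56, 61, 97, 101, 101, 102, 103, 103]
0 [90, 107, 109, 109, 110, 108, 100, 68, 54, 59, 65, 66, 66, 65, 65, 66, 64, 65, 62, 57, 52, 64, 106, 108, 106, 106, 106]
8 [69, 69, 68, 68, 68, 67, 64, 50, 52, 58, 65, 66, 66, 66, 66, 65, 65, 64, 62, 55, 49, 47, 66, 68, 70, 69, 69]
16 [70, 69, 69, 69, 69, 70, 66, 51, 52, 60, 65, 66, 67, 67, 66, 65, 65, 64, 63, 54, 49, 49, 68, 70, 70, 70, 69]
24 [165, 162, 159, 159, 156, 155, 143, 89, 54, 58, 66, 67, 66, 67, 65, 65, 66, 64, 63, 57, 53, 62, 82, 84, 88, 90, 94]
32 [166, 164, 159, 158, 158, 156, 148, 112, 62, 59, 65, 67, 66, 66, 65, 64, 65, 63, 61, 57, 71, 118, 151, 156, 161, 166, 168]
side now 89
s17 101
s3 100
wrist 88
```

```bash
python3 -c "
from rig import *
print(hand_in())"
```

```text
the job is handed in; nothing more can be done
None
```

The job is handed in: both hubs went into the round-lug compartment and the one spacer present into the square-lug one. The cover's opening stands over the blank quarter within a degree or two, and the cam was turned last until the bolt had moved out about 11 mm, at about 54 s; no verdict came back.

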